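Release the transit locks of a plate scanner

TASK

Release the three transit-lock nuts of the desktop plate scanner. First lift off every dust cap that covers a bore and lay the caps, knob up, on the rubber mat; with all caps there, use the long T-handle socket to turn all three nuts counter-clockwise to their stops, then stand the socket upright in its stand again, and finally put the caps back into bores of the scanner, fully down. Leave the other things on the desk where they are.

Things in the scene. Friction and masses are not known exactly. Their poses are not given: they have to be found in the camera images.
- scanner: Desktop plate scanner fixed on the desk: white box, 170 (x) by 370 mm (y). Origin: centre of its underside; z up. Its flat white deck is 125 mm above the desk; grey cheeks at both y ends (the last 30 mm) stand 10 mm higher. Three upright round bores open in the deck at x = 0, y = -95, 0, +95 mm; a hexagonal transit-lock nut sits at the bottom of each.
- bore_1 (a point): Centre of the mouth of bore 1, at deck height (scanner x = 0, y = -95 mm); axes as the scanner's. The bore is 44 mm across and 105 mm deep, its floor 20 mm above the desk. The nut on the floor is a brass hexagon 24 mm across flats, 18 mm high, tapered over its top 5 mm.
- bore_2 (a point): Centre of the mouth of bore 2, at deck height (scanner x = 0, y = 0 mm); axes as the scanner's. The bore is 44 mm across and 105 mm deep, its floor 20 mm above the desk. The nut on the floor is a brass hexagon 24 mm across flats, 18 mm high, tapered over its top 5 mm.
- bore_3 (a point): Centre of the mouth of bore 3, at deck height (scanner x = 0, y = +95 mm); axes as the scanner's. The bore is 44 mm across and 105 mm deep, its floor 20 mm above the desk. The nut on the floor is a brass hexagon 24 mm across flats, 18 mm high, tapered over its top 5 mm.
- nut_1 (a joint): Angle (rad) of the nut in bore 1 about the bore's axis; grows counter-clockwise seen from above (loosening). Locked: between 0 and 0.35; fully released: 1.3, at an end stop. At angle 0 two opposite corners of the hexagon point along the scanner's +x and -x. It turns with about 0.1 N m, stays where it is left, and does not rise.
- nut_2 (a joint): Angle (rad) of the nut in bore 2 about the bore's axis; grows counter-clockwise seen from above (loosening). Locked: between 0 and 0.35; fully released: 1.3, at an end stop. At angle 0 two opposite corners of the hexagon point along the scanner's +x and -x. It turns with about 0.1 N m, stays where it is left, and does not rise.
- nut_3 (a joint): Angle (rad) of the nut in bore 3 about the bore's axis; grows counter-clockwise seen from above (loosening). Locked: between 0 and 0.35; fully released: 1.3, at an end stop. At angle 0 two opposite corners of the hexagon point along the scanner's +x and -x. It turns with about 0.1 N m, stays where it is left, and does not rise.
- cap_1_knob (a point): Dust cap 1 (may be absent), at first on bore 1; all caps are alike and fit any bore. Grey disc 68 mm across, 8 mm thick; below it a plug 34 mm across, 6 mm deep, that drops loosely into a bore; above it a black round knob 26 mm across, 29 mm high. This point: mid-height of the knob, 28 mm above the plug's underside; z up. 0.08 to 0.17 kg.
- cap_2_knob (a point): Dust cap 2 (may be absent), at first on bore 2; all caps are alike and fit any bore. Grey disc 68 mm across, 8 mm thick; below it a plug 34 mm across, 6 mm deep, that drops loosely into a bore; above it a black round knob 26 mm across, 29 mm high. This point: mid-height of the knob, 28 mm above the plug's underside; z up. 0.08 to 0.17 kg.
- cap_3_knob (a point): Dust cap 3 (may be absent), at first on bore 3; all caps are alike and fit any bore. Grey disc 68 mm across, 8 mm thick; below it a plug 34 mm across, 6 mm deep, that drops loosely into a bore; above it a black round knob 26 mm across, 29 mm high. This point: mid-height of the knob, 28 mm above the plug's underside; z up. 0.08 to 0.17 kg.
- tool_bar (a point): Long T-handle socket wrench, 192 mm tall, about 0.32 kg, upright in its stand at first. This point: centre of its dark crossbar, 90 mm long (this frame's x), 18 mm wide (y), 26 mm high, to be gripped across its width from above; z runs up the shank. Below the bar a shank 16 mm across; the lowest 60 mm is the socket, 33 mm across, 37 mm over the corners at its mouth.
- tool_mouth (a point): Centre of the socket's open lower end, 179 mm below tool_bar; axes the same. Its hexagonal cavity is 26 mm across flats, 21 mm deep, with two opposite corners on the x axis; it slips over a nut with about 0.15 rad of play each way. Fully on, its end rests on the bore's floor.
- stand_floor (a point): Centre of the floor of the hole in the wrench's stand, a fixed grey block 90 by 90 mm and 75 mm high. The upright hole is 42 mm across with its floor 10 mm above the desk; the socket's end rests on that floor.
- mat: Dark rubber mat fixed on the desk, 270 mm (its x) by 120 mm (its y), 2.5 mm thick; origin at the centre of its underside. The caps are laid here.
Things that resemble listed ones, but are neither listed nor needed, are in the scene too. Leave any brown or purple look-alike of the part that bears cap_3_knob alone.

How it is judged:
By the outcome, as a careful person would: the job done as asked, in the order asked, and still so for the second after the job is handed in, with the robot touching nothing.
Of cap_1, cap_2, cap_3 only 2 to 3 are there at a start; the rules pass over those that are not, and their reading is None.
At some moment in a run one of cap_1, cap_2, cap_3 may be knocked a few centimetres aside while the robot is not near it.
It also fails if it takes over 210 s, if anything falls off the work surface, if the arm or the gripper's body presses on something with over 40 N, if the wrist force passes 120 N, or if a joint passes its speed limit or range.

ROBOT

A 7-joint arm with a two-finger parallel gripper is mounted at the origin on the work surface. World frame = base frame: x ahead of the robot, y to its left, z up, the work surface at z = 0. Lengths are in mm, angles in rad, forces in N, time in s.
With the tool pointing down it reaches from about 425 to 925 mm from the base axis. Payload 6.8 kg.
Tool frame: the origin (TCP) lies where the fingers leave the gripper's body, on its centre line; the fingertips stand 80 mm ahead of it and the grasp point (between the pads) lies 61 mm ahead of it; y points along the fingers, z is the direction in which the jaws open and shut, and the axes are right-handed (so a half turn about y gives the same grasp; the last joint's range is limited). The gripper opens to 88 mm and grips with 3 to 60 N. Pads are 20 mm wide; open, the fingers measure 115 mm over their backs; the gripper's body (75 mm by 178 mm) begins 61 mm behind the grasp point.
Start: joints at [1.069, 0.477, 0.022, 1.555, -0.011, 1.109, -0.083], TCP at [259.006, -623.347, 302.664] pointing down, gripper open.
Joint ranges: [-2.96, 2.96], [-0.34, 2.1], [-1.41, 1.46], [0.24, 2.44], [-1.37, 4.51], [0.17, 1.92], [-2.96, 2.96]. Speed limits (rad/s): [2.39, 2.39, 3.14, 3.14, 3.14, 3.14, 3.14].

INTERFACE

Orientations are given as a 3x3 rotation matrix whose columns are the frame's x, y, z axes.
In Python, from cell import arm, camera, camera_params gives the robot as it stands.
- The arm moves only by the tool servo_tool, never from a script. Its arguments are lists of equal length, an entry for each row: "jaw": the gripper's target within -1 to 1 (shut at 1, half-way at 0, fully open at -1); "offset": the shift along the tool's x, y, z in mm, a list of three; "twist": the turn about the tool's y in degrees. A call has exactly 8 rows; each row is the pose to reach, as a shift and turn from the pose commanded when the call began, along the tool's axes at that moment; what a row does not reach only later rows make up. A row lasts 1/12 s, in which the tool goes at most 41.7 mm and 7.16 degrees, less where a joint would pass 70% of its speed; a pose out of reach is approached as far as the arm can. A call with a gripper value outside its range is refused whole. The fingers move at their own pace and stop on an object; "squeeze" is the grip in N (left out, the last holds). Time passes only in rows, so rows that repeat a pose let the fingers close, or fill a call up. It gives the time, the measured TCP pose, the force and the opening at its end, in the units of the state.
- arm.sense(): the state, without advancing time (a new reading comes with each control period).
- camera(name): name is "side" or "top"; returns the picture (400x640x3 uint8, red, green, blue); there is no depth.
- camera_params(name): a dict with "camera_matrix" (3x3 intrinsics, pixels), "cam_to_world" (4x4, takes a point from camera to world coordinates). Camera axes: x right, y down, z forward; pixel columns grow to the right and rows downward; lengths in mm; the calibration is good to about 2 mm. A picture is of the moment at which its call begins. camera_params takes no time and is no camera call.
- arm.finish_job(): hands the job in, once; it reports no verdict.
The state is a dict: "time_s": time; "joints": joint angles; "dq": joint speeds; "tau": joint torques, N m; "tcp_pos": TCP position; "tool_rot": TCP orientation; "force": force on the tool from outside, world axes, zero at the start; "wrist_torque": the same for the moment, N m; "finger_gap": finger opening in mm.
Only numpy, scipy, OpenCV 4.12 (cv2) and the standard library are available. Lean on these libraries where they do the work, as an engineer would, in place of code of your own. Each camera call takes 0.05 s, during which the arm holds its last target.

## Working session

There is one attempt and no reset: what is moved stays moved. The work goes in short steps, Python scripts to look and compute and a tool call to move; the robot and the scene stay as the last step left them, time stands still between calls to the robot, and variables do not carry over. Pictures are saved under pics/ and viewed, and the job is handed in when it is done.

Besides the shell and the picture viewer there is one more tool, called after ">>>" as a command line: name --pt "numbers of a row" for each row, then --argument value for the rest. servo_tool: Moves the arm, as the interface text tells. Its arguments: {"type":"object","properties":{"jaw":{"type":"array"},"offset":{"type":"array"},"twist":{"type":"array"},"squeeze":{"type":"number"}},"required":["jaw","offset","twist"]}

```bash
ls; mkdir -p pics; cat > h.py <<'E'
import numpy as np, cv2
from cell import arm, camera, camera_params
np.set_printoptions(precision=2,suppress=True)
def snap(n,f):
    im=camera(n); cv2.imwrite('pics/'+f,cv2.cvtColor(im,cv2.COLOR_RGB2BGR)); return im
def ray(n,u,v):
    p=camera_params(n);K=np.array(p['camera_matrix']);T=np.array(p['cam_to_world'])
    d=T[:3,:3]@np.linalg.solve(K,[u,v,1.]);return T[:3,3],d/np.linalg.norm(d)
def atz(n,u,v,z):
    o,d=ray(n,u,v);return o+d*(z-o[2])/d[2]
def tri(a,b):
    (o1,d1),(o2,d2)=ray(*a),ray(*b)
    s=np.linalg.lstsq(np.c_[d1,-d2],o2-o1,rcond=None)[0]
    p,q=o1+d1*s[0],o2+d2*s[1];return (p+q)/2,np.linalg.norm(p-q)
def proj(n,P):
    p=camera_params(n);K=np.array(p['camera_matrix']);T=np.linalg.inv(np.array(p['cam_to_world']))
    c=K@(T[:3,:3]@np.array(P)+T[:3,3]);return c[:2]/c[2]
E
python3 - <<'E'
from h import *
snap('side','s0.png');snap('top','t0.png')
for n in('side','top'):print(camera_params(n))
s=arm.sense();print(s)
E
```

```text
pics
{'camera_matrix': array([[411.89,   0.  , 320.81],
       [  0.  , 411.89, 199.57],
       [  0.  ,   0.  ,   1.  ]]), 'cam_to_world': array([[ -0.91,  -0.21,   0.34, 173.77],
       [ -0.4 ,   0.52,  -0.75, 833.52],
       [ -0.02,  -0.83,  -0.56, 781.99],
       [  0.  ,   0.  ,   0.  ,   1.  ]])}
{'camera_matrix': array([[422.22,   0.  , 314.27],
       [  0.  , 422.22, 201.25],
       [  0.  ,   0.  ,   1.  ]]), 'cam_to_world': array([[   0.01,   -0.99,    0.14,  406.67],
       [  -1.  ,   -0.01,   -0.02,   19.4 ],
       [   0.02,   -0.13,   -0.99, 1347.28],
       [   0.  ,    0.  ,    0.  ,    1.  ]])}
{'time_s': 0.1, 'joints': array([ 1.07,  0.48,  0.02,  1.56, -0.01,  1.11, -0.08]), 'dq': array([ 0., -0.,  0., -0.,  0., -0.,  0.]), 'tau': array([  0.  , -58.41,   1.54, -27.33,  -0.05,   0.01,   0.  ]), 'tcp_pos': array([ 258.85, -622.96,  301.8 ]), 'tool_rot': array([[-0.92, -0.  ,  0.38],
       [-0.38,  0.  , -0.92],
       [ 0.  , -1.  , -0.  ]]), 'force': array([ 0.24, -0.1 , -0.47]), 'wrist_torque': array([ 0.01, -0.  , -0.02]), 'finger_gap': 88.00275060697685}
```

View pics/s0.png

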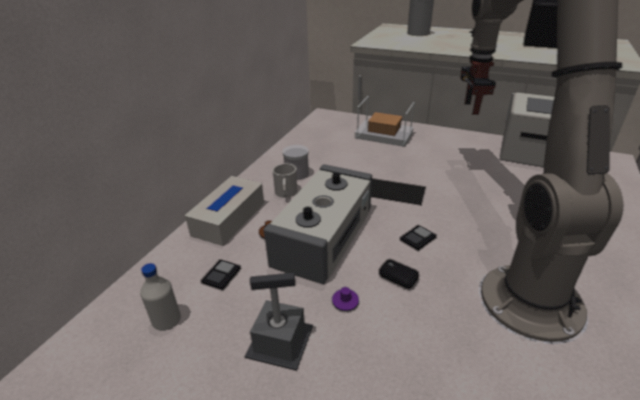

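View pics/t0.png

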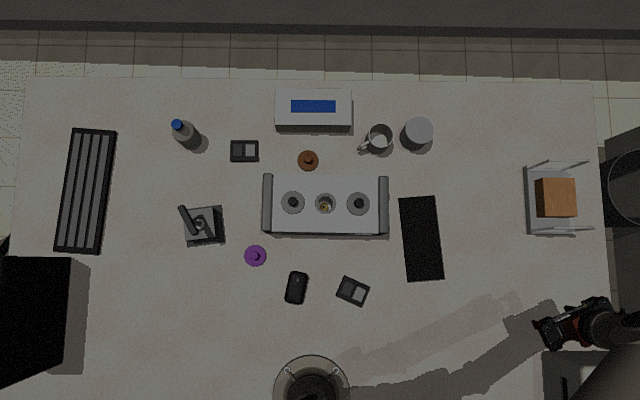

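The side view shows the scanner with caps on both end bores and the middle bore open. In the top view the caps are at about (292,202) and (359,203), the open bore at (325,204), the wrench stand at (203,224) and the mat at (421,238). I'll zoom in.

```bash
python3 - <<'E'
import cv2
t=cv2.imread('pics/t0.png');s=cv2.imread('pics/s0.png')
cv2.imwrite('pics/t0c.png',cv2.convertScaleAbs(cv2.resize(t[150:290,170:450],(800,400),interpolation=cv2.INTER_CUBIC),alpha=1.5))
cv2.imwrite('pics/s0c.png',cv2.convertScaleAbs(cv2.resize(s[150:370,230:440],(572,600),interpolation=cv2.INTER_CUBIC),alpha=1.3))
E
```

```text
(no output)
```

View pics/t0c.png

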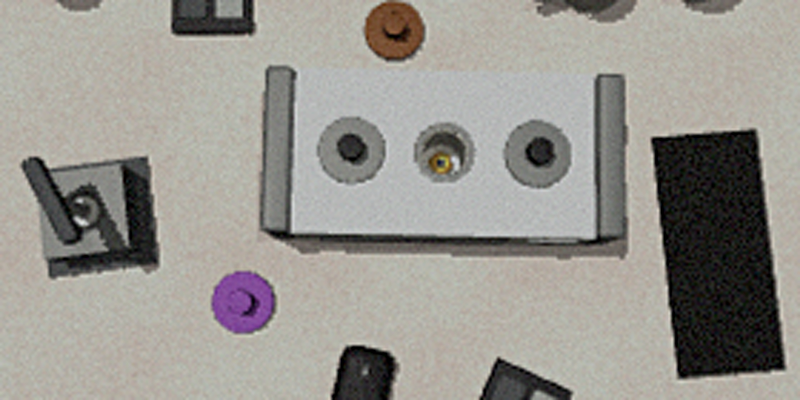

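View pics/s0c.png

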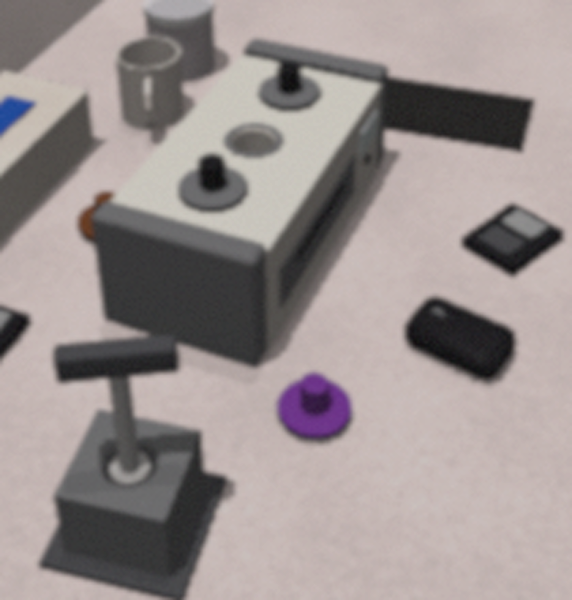

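```bash
cat >> h.py <<'E'
def T_(cx,cy): return ('top',170+(cx+.5)/2.857-.5,150+(cy+.5)/2.857-.5)
def S_(cx,cy): return ('side',230+(cx+.5)/2.724-.5,150+(cy+.5)/2.727-.5)
E
python3 - <<'E'
from h import *
for n,a,b in [('bore2 mouth',(443,152),(254,140)),('disc3',(351,149),(213,187)),('disc1',(537,154),(290,91)),('knobtop3',(351,147),(211,160)),('knobtop1',(540,148),(290,66)),
 ('bar',(50,200),(116,355)),('bar endA',(34,165),(57,355)),('bar endB',(70,238),(177,350)),('shank base',(85,208),(128,465)),('mat c far R',(757,130),(531,99)),('mat',(783,369),(521,150))]:
    print(n,*tri(T_(*a),S_(*b)))
for n,c in [('m1',(653,139)),('m2',(756,130)),('m3',(784,369)),('m4',(679,377))]: print(n,atz(*T_(*c),2.5))
for n,c in [('st1',(40,168)),('st2',(122,160)),('st3',(129,253)),('st4',(48,262))]: print(n,atz(*T_(*c),75))
for n,c in [('brown',(395,30)),('purple',(243,302))]: print(n,atz(*T_(*c),10))
E
```

```text
bore2 mouth [567.74 -36.82 123.52] 2.463642562677662
disc3 [569.7   57.26 127.76] 2.061577438326338
disc1 [ 566.18 -132.64  127.83] 1.8385650279586874
knobtop3 [568.92  56.86 159.63] 1.1390081201835285
knobtop1 [ 567.06 -132.01  159.9 ] 3.847624920655431
bar [510.01 342.32 190.37] 1.4605685425919572
bar endA [545.89 359.88 192.2 ] 4.067157458647322
bar endB [472.49 321.12 190.61] 4.331450442367317
shank base [512.9  340.05  65.  ] 1.7700346864891434
mat c far R [ 475.19 -390.66   31.91] 263.99035037265685
mat [ 348.31 -449.85  -99.56] 13.871756132595044
m1 [ 601.73 -279.64    2.5 ]
m2 [ 613.03 -397.24    2.5 ]
m3 [ 346.15 -419.49    2.5 ]
m4 [ 336.96 -302.69    2.5 ]
st1 [554.85 386.91  75.  ]
st2 [564.04 301.13  75.  ]
st3 [466.01 290.14  75.  ]
st4 [456.1  373.98  75.  ]
brown [723.04  13.15  10.  ]
purple [416.25 177.57  10.  ]
```

```bash
cat >> h.py <<'E'
def ov(n,imf,out,polys,box,sc):
    im=cv2.imread('pics/'+imf);x0,y0,x1,y1=box
    im=cv2.convertScaleAbs(cv2.resize(im[y0:y1,x0:x1],None,fx=sc,fy=sc,interpolation=cv2.INTER_CUBIC),alpha=1.3)
    for P,col in polys:
        q=np.array([proj(n,p) for p in P]); q=((q-[x0,y0]+.5)*sc-.5)
        cv2.polylines(im,[np.round(q*8).astype(int)],False,col,1,cv2.LINE_AA,3)
    cv2.imwrite('pics/'+out,im)
def circ(c,r): 
    t=np.linspace(0,2*np.pi,60);return [(c[0]+r*np.cos(a),c[1]+r*np.sin(a),c[2]) for a in t]
def rect(c,yaw,x0,x1,y0,y1,z):
    C,S=np.cos(yaw),np.sin(yaw)
    return [(c[0]+C*x-S*y,c[1]+S*x+C*y,z) for x,y in [(x0,y0),(x1,y0),(x1,y1),(x0,y1),(x0,y0)]]
def scpolys(c,yaw):
    g=(0,255,0);r=(0,0,255);C,S=np.cos(yaw),np.sin(yaw)
    P=[(rect(c,yaw,-85,85,-155,155,125),g),(rect(c,yaw,-85,85,-185,-155,135),g),(rect(c,yaw,-85,85,155,185,135),g),(rect(c,yaw,-85,85,-185,185,0),g)]
    for y in(-95,0,95): P.append((circ((c[0]-S*y,c[1]+C*y,125),22),r))
    return P
SC=(568,-37.3);SY=-.0185
E
python3 - <<'E'
from h import *
P=scpolys(SC,SY)
for c in [(569.7,57.3),(566.2,-132.6)]:
    P+=[(circ((*c,133),34),(255,0,0)),(circ((*c,162),13),(255,0,0))]
m=(474.5,-349.8); P.append((rect(m,.087,-135,135,-60,60,2.5),(0,255,0)))
st=(511,340);P.append((rect(st,-.11,-45,45,-45,45,75),(0,255,0)));P.append((circ((*st,75),21),(0,0,255)))
b=(510,341);P.append((rect(b,.48,-45,45,-9,9,202),(0,255,255)))
P.append((circ((*b,178),8),(0,255,255)));
ov('top','t0.png','ot.png',P,(175,150,450,290),2.9)
ov('side','s0.png','os.png',P,(230,150,440,370),2.7)
E
```

```text
(no output)
```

View pics/ot.png

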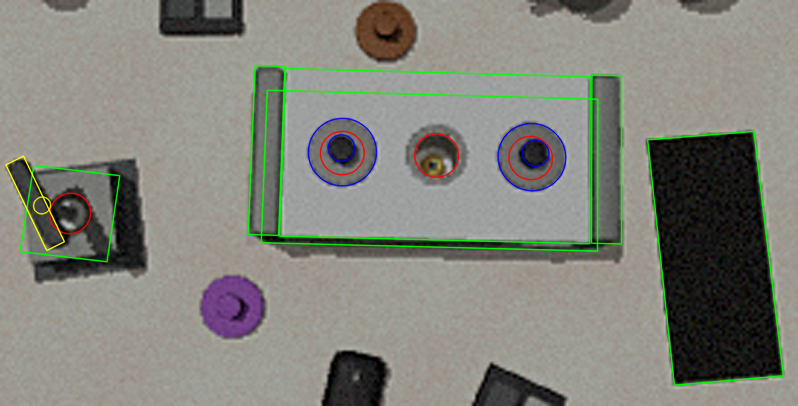

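View pics/os.png

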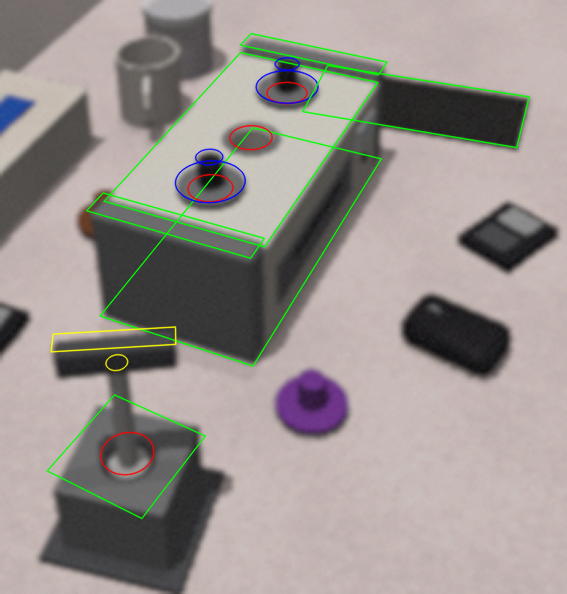

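Two-view fits agree within about 2 mm: cap 3 is at (570,57), cap 1 at (566,-133), the mat centre at (474.5,-350) and the tool bar near (510,341). I'll start with cap 1.

```bash
cat >> h.py <<'E'
def go(x,y,z,heading=None):
    """offset (tool axes) and twist from measured pose to TCP target; heading=jaw dir deg mod 180"""
    s=arm.sense();R=np.array(s['tool_rot']);p=np.array(s['tcp_pos'])
    h=np.degrees(np.arctan2(R[1,2],R[0,2]));tw=None
    if heading is not None:
        d=(heading-h+90)%180-90;tw=-d
    print('t',round(s['time_s'],2),'tcp',p,'head',round(h,2),'gap',round(s['finger_gap'],1),'F',np.array(s['force']),'M',np.array(s['wrist_torque']),'q7',s['joints'][6].round(2))
    print('offset',R.T@(np.array([x,y,z])-p),'twist',tw)
E
python3 -c "
from h import *
go(566.5,-132.5,290)"
```

```text
t 0.1 tcp [ 258.85 -622.96  301.8 ] head -67.44 gap 88.0 F [ 0.24 -0.1  -0.47] M [ 0.01 -0.   -0.02] q7 -0.08
offset [-472.3    12.29 -334.85] twist None
```

>>> servo_tool --jaw '[0,0,0,0,0,0,0,0]' --pt "-15 0 -10" --pt "-45 0 -32" --pt "-75 0 -53" --pt "-106 0 -75" --pt "-138 0 -98" --pt "-170 0 -120" --pt "-202 0 -143" --pt "-236 5 -167" --twist '[0,0,0,0,0,0,0,0]' --squeeze 30

```text
time_s: 0.77
tcp_pos: [413.3, -377.6, 298.3]
tool_rot: [[-0.924, 0.001, 0.383], [-0.383, -0.001, -0.924], [-0.0, -1.0, 0.001]]
force: [0.9, -1.2, -0.6]
finger_gap: 44.2
```

>>> servo_tool --jaw '[0,0,0,0,0,0,0,0]' --pt "-33 0 -23" --pt "-66 1 -47" --pt "-100 2 -70" --pt "-134 3 -95" --pt "-168 4 -119" --pt "-200 5 -142" --pt "-222 6 -157" --pt "-236 7 -168" --twist '[0,0,0,0,0,0,0,0]'

```text
time_s: 1.43
tcp_pos: [567.7, -129.0, 290.4]
tool_rot: [[-0.922, 0.0, 0.388], [-0.388, 0.002, -0.922], [-0.001, -1.0, -0.001]]
force: [1.0, -0.9, -0.2]
finger_gap: 43.9
```

```bash
python3 - <<'E'
from h import *
go(566.5,-132.5,215)
snap('side','s1.png');snap('top','t1.png')
a=cv2.imread('pics/t1.png')[150:250,240:440];b=cv2.imread('pics/s1.png')[120:260,240:440]
cv2.imwrite('pics/c1.png',cv2.convertScaleAbs(cv2.resize(np.vstack([a,b]),None,fx=2.5,fy=2.5,interpolation=cv2.INTER_CUBIC),alpha=1.3))
E
```

```text
t 1.43 tcp [ 567.71 -129.01  290.37] head -67.18 gap 43.9 F [ 1.01 -0.93 -0.23] M [ 0.    0.03 -0.07] q7 -1.13
offset [ 2.52 75.36  2.84] twist None
```

View pics/c1.png

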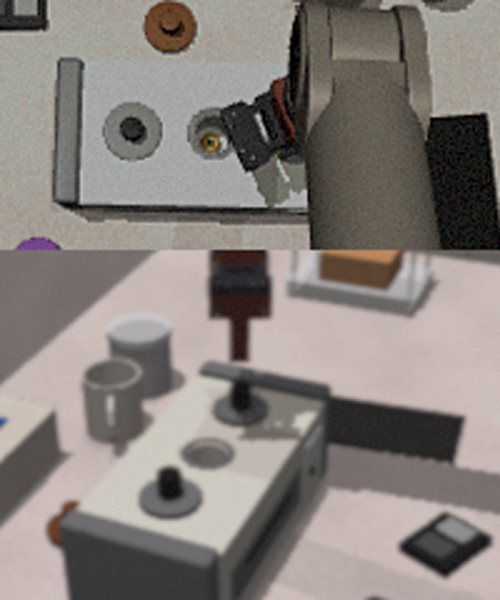

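>>> servo_tool --jaw '[0,0,0,0,0,0,0,0]' --pt "2 5 2" --pt "2 15 3" --pt "2 28 3" --pt "2 42 3" --pt "2 56 3" --pt "2 66 3" --pt "2 71 3" --pt "2 74 3" --twist '[0,0,0,0,0,0,0,0]'

```text
time_s: 2.2
tcp_pos: [564.7, -137.8, 215.6]
tool_rot: [[-0.924, -0.002, 0.382], [-0.382, -0.0, -0.924], [0.002, -1.0, -0.001]]
force: [0.0, 0.5, 0.6]
finger_gap: 44.2
```

>>> servo_tool --jaw '[1,1,1,1,1,1,1,1]' --pt "0 0 0" --pt "0 0 0" --pt "0 0 0" --pt "0 0 0" --pt "0 0 0" --pt "0 0 0" --pt "0 0 0" --pt "0 0 0" --twist '[0,0,0,0,0,0,0,0]'

```text
time_s: 2.87
tcp_pos: [565.8, -136.6, 217.3]
tool_rot: [[-0.923, 0.001, 0.384], [-0.384, -0.0, -0.923], [-0.001, -1.0, 0.001]]
force: [0.0, 0.6, 5.5]
finger_gap: 25.5
```

```bash
python3 - <<'E'
from h import *
go(566.5,-132.5,215)
snap('side','s2.png')
b=cv2.imread('pics/s2.png')[120:260,240:440]
cv2.imwrite('pics/c2.png',cv2.convertScaleAbs(cv2.resize(b,None,fx=3,fy=3,interpolation=cv2.INTER_CUBIC),alpha=1.3))
E
```

```text
t 2.87 tcp [ 565.85 -136.64  217.32] head -67.43 gap 25.5 F [0.03 0.63 5.49] M [0.05 0.22 0.04] q7 -1.15
offset [-2.19  2.32 -3.57] twist None
```

View pics/c2.png

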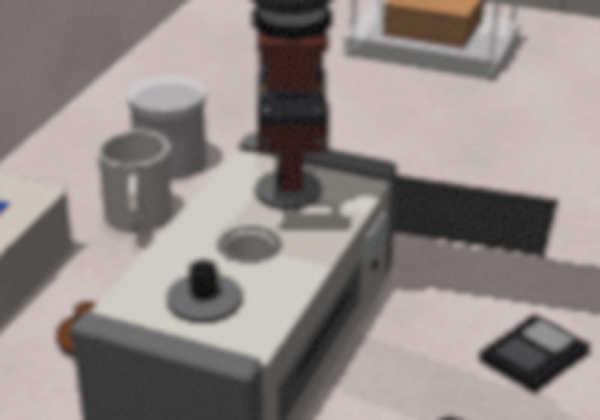

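>>> servo_tool --jaw '[1,1,1,1,1,1,1,1]' --pt "0 -3 0" --pt "0 -10 0" --pt "0 -20 0" --pt "0 -34 0" --pt "0 -48 0" --pt "0 -60 0" --pt "0 -68 0" --pt "0 -70 0" --twist '[0,0,0,0,0,0,0,0]'

```text
time_s: 3.58
tcp_pos: [566.2, -136.8, 288.7]
tool_rot: [[-0.924, 0.003, 0.384], [-0.384, -0.001, -0.924], [-0.002, -1.0, 0.002]]
force: [0.2, 0.3, -0.4]
finger_gap: 25.6
```

```bash
python3 - <<'E'
from h import *
go(410,-355,215)
E
```

```text
t 3.58 tcp [ 566.2  -136.76  288.69] head -67.45 gap 25.6 F [ 0.2   0.28 -0.4 ] M [ 0.02 -0.02  0.04] q7 -1.12
offset [228.14  73.36 141.52] twist None
```

>>> servo_tool --jaw '[1,1,1,1,1,1,1,1]' --pt "10 0 6" --pt "38 0 24" --pt "72 0 45" --pt "108 0 67" --pt "142 0 88" --pt "176 15 109" --pt "206 35 128" --pt "222 55 138" --twist '[0,0,0,0,0,0,0,0]'

```text
time_s: 4.25
tcp_pos: [408.8, -353.8, 230.8]
tool_rot: [[-0.926, -0.002, 0.378], [-0.378, -0.002, -0.926], [0.002, -1.0, 0.001]]
force: [0.2, -0.2, -1.0]
finger_gap: 25.4
```

>>> servo_tool --jaw '[1,1,1,1,1,1,1,1]' --pt "4 20 2" --pt "6 40 3" --pt "6 60 3" --pt "6 80 3" --pt "6 95 3" --pt "6 107 3" --pt "6 114 3" --pt "6 116 3" --twist '[0,0,0,0,0,0,0,0]'

```text
time_s: 4.92
tcp_pos: [408.1, -354.1, 114.3]
tool_rot: [[-0.924, -0.002, 0.383], [-0.383, 0.001, -0.924], [0.001, -1.0, -0.002]]
force: [-0.3, 0.3, -0.6]
finger_gap: 25.5
```

```bash
python3 - <<'E'
from h import *
go(410,-355,102)
E
```

```text
t 4.92 tcp [ 408.09 -354.12  114.35] head -67.45 gap 25.5 F [-0.34  0.34 -0.58] M [-0.02  0.02  0.04] q7 -0.65
offset [-1.44 12.34  1.57] twist None
```

>>> servo_tool --jaw '[1,1,1,1,1,1,1,1]' --pt "0 4 0" --pt "0 7 0" --pt "0 9 0" --pt "0 11 0" --pt "0 12 0" --pt "0 13 0" --pt "0 13 0" --pt "0 13 0" --twist '[0,0,0,0,0,0,0,0]'

```text
time_s: 5.58
tcp_pos: [409.1, -354.4, 102.8]
tool_rot: [[-0.923, 0.0, 0.384], [-0.384, -0.0, -0.923], [-0.0, -1.0, 0.0]]
force: [0.2, -0.5, -0.2]
finger_gap: 25.1
```

```bash
python3 - <<'E'
from h import *
go(410,-355,102)
snap('side','s3.png');snap('top','t3.png')
a=cv2.imread('pics/t3.png')[170:310,300:500];b=cv2.imread('pics/s3.png')[100:240,300:500]
cv2.imwrite('pics/c3.png',cv2.convertScaleAbs(cv2.resize(np.hstack([a,b]),None,fx=2,fy=2,interpolation=cv2.INTER_CUBIC),alpha=1.3))
E
```

```text
t 5.58 tcp [ 409.14 -354.38  102.82] head -67.44 gap 25.1 F [ 0.25 -0.53 -0.16] M [-0.06  0.04 -0.07] q7 -0.65
offset [-0.56  0.82  0.9 ] twist None
```

View pics/c3.png

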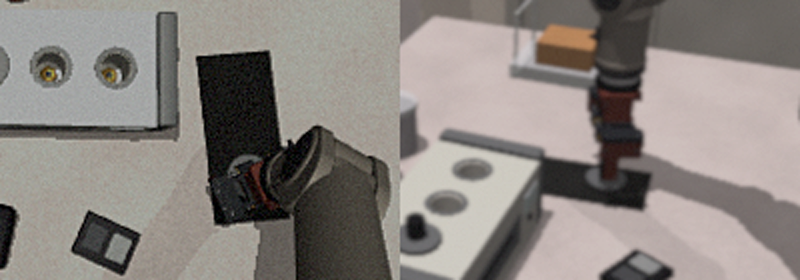

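The cap hangs just above the mat, inside its outline. I'll lower it the last 2–3 mm and release.

>>> servo_tool --jaw '[1,1,1,1,0.4,0.2,0,0]' --pt "0 1 0" --pt "0 1.5 0" --pt "0 2 0" --pt "0 2 0" --pt "0 2 0" --pt "0 2 0" --pt "0 2 0" --pt "0 2 0" --twist '[0,0,0,0,0,0,0,0]'

```text
time_s: 6.35
tcp_pos: [409.1, -354.4, 100.7]
tool_rot: [[-0.923, 0.0, 0.384], [-0.384, -0.0, -0.923], [-0.0, -1.0, 0.0]]
force: [0.3, -0.3, 0.1]
finger_gap: 41.9
```

>>> servo_tool --jaw '[0,0,0,0,0,0,0,0]' --pt "0 -5 0" --pt "0 -20 0" --pt "0 -40 0" --pt "0 -70 0" --pt "0 -105 0" --pt "0 -140 0" --pt "0 -170 0" --pt "0 -185 0" --twist '[0,0,0,0,0,0,0,0]'

```text
time_s: 7.02
tcp_pos: [410.0, -355.1, 290.3]
tool_rot: [[-0.924, 0.005, 0.383], [-0.383, -0.003, -0.924], [-0.003, -1.0, 0.005]]
force: [0.7, -0.9, -0.2]
finger_gap: 43.9
```

```bash
python3 - <<'E'
from h import *
go(569.5,56.5,290)
E
```

```text
t 7.02 tcp [ 410.04 -355.06  290.29] head -67.45 gap 43.9 F [ 0.71 -0.9  -0.19] M [ 0.01 -0.05 -0.01] q7 -0.61
offset [-305.08   -0.37 -318.96] twist None
```

>>> servo_tool --jaw '[0,0,0,0,0,0,0,0]' --pt "-6 0 -6" --pt "-20 0 -21" --pt "-40 0 -42" --pt "-63 0 -66" --pt "-87 0 -91" --pt "-112 0 -117" --pt "-137 0 -143" --pt "-162 0 -169" --twist '[0,0,0,0,0,0,0,0]'

```text
time_s: 7.68
tcp_pos: [493.5, -133.8, 284.8]
tool_rot: [[-0.923, -0.001, 0.384], [-0.384, 0.0, -0.923], [0.001, -1.0, -0.001]]
force: [0.6, -0.0, 0.2]
finger_gap: 43.7
```

>>> servo_tool --jaw '[0,0,0,0,0,0,0,0]' --pt "-25 0 -26" --pt "-50 0 -52" --pt "-75 0 -78" --pt "-98 0 -103" --pt "-118 0 -125" --pt "-132 0 -139" --pt "-140 0 -147" --pt "-143 0 -150" --twist '[0,0,0,0,0,0,0,0]'

```text
time_s: 8.35
tcp_pos: [568.1, 59.6, 284.8]
tool_rot: [[-0.922, -0.001, 0.387], [-0.387, 0.001, -0.922], [0.001, -1.0, -0.001]]
force: [0.1, -1.1, -0.5]
finger_gap: 43.8
```

```bash
python3 - <<'E'
from h import *
go(569.5,56.5,217)
snap('side','s4.png');snap('top','t4.png')
a=cv2.imread('pics/t4.png')[150:290,240:440];b=cv2.imread('pics/s4.png')[120:260,240:440]
cv2.imwrite('pics/c4.png',cv2.convertScaleAbs(cv2.resize(np.hstack([a,b]),None,fx=2,fy=2,interpolation=cv2.INTER_CUBIC),alpha=1.3))
E
```

```text
t 8.35 tcp [568.09  59.62 284.78] head -67.25 gap 43.8 F [ 0.08 -1.09 -0.47] M [-0.01  0.02  0.04] q7 -1.5
offset [-0.16 67.78  3.5 ] twist None
```

View pics/c4.png

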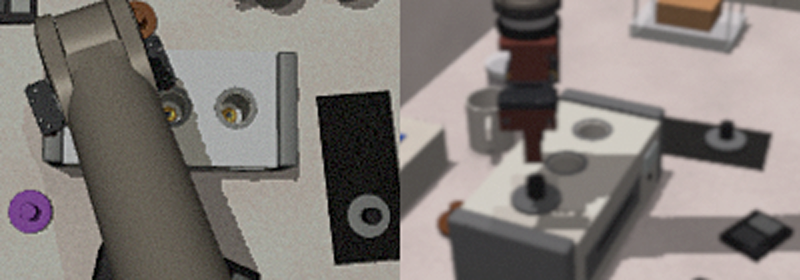

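>>> servo_tool --jaw '[0,0,0,0,0,0,0,0]' --pt "0 3 1" --pt "0 10 1" --pt "0 22 1" --pt "0 36 1" --pt "0 50 1" --pt "0 60 1" --pt "0 65 1" --pt "0 68 1" --twist '[0,0,0,0,0,0,0,0]'

```text
time_s: 9.12
tcp_pos: [568.2, 55.8, 216.4]
tool_rot: [[-0.924, -0.002, 0.383], [-0.383, -0.0, -0.924], [0.002, -1.0, -0.0]]
force: [-0.5, -0.7, 0.9]
finger_gap: 43.7
```

```bash
python3 - <<'E'
from h import *
go(569.5,56.5,217)
snap('side','s5.png')
b=cv2.imread('pics/s5.png')[120:260,240:440]
cv2.imwrite('pics/c5.png',cv2.convertScaleAbs(cv2.resize(b,None,fx=3,fy=3,interpolation=cv2.INTER_CUBIC),alpha=1.3))
E
```

```text
t 9.12 tcp [568.18  55.81 216.4 ] head -67.47 gap 43.7 F [-0.5  -0.73  0.86] M [-0.03  0.   -0.  ] q7 -1.53
offset [-1.49 -0.6  -0.13] twist None
```

View pics/c5.png

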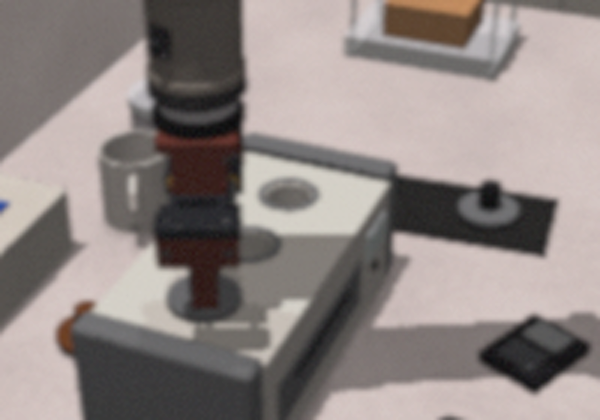

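Fingers straddle knob 3, at crop (205,285). Next I'll grip and lift.

>>> servo_tool --jaw '[1,1,1,1,1,1,1,1]' --pt "0 0 0" --pt "0 0 0" --pt "0 0 0" --pt "0 0 0" --pt "0 0 0" --pt "0 0 0" --pt "0 0 0" --pt "0 0 0" --twist '[0,0,0,0,0,0,0,0]'

```text
time_s: 9.83
tcp_pos: [569.1, 56.6, 218.3]
tool_rot: [[-0.923, 0.001, 0.384], [-0.384, 0.0, -0.923], [-0.001, -1.0, 0.0]]
force: [-0.7, 0.1, 5.4]
finger_gap: 25.2
```

>>> servo_tool --jaw '[1,1,1,1,1,1,1,1]' --pt "0 -3 0" --pt "0 -10 0" --pt "0 -20 0" --pt "0 -34 0" --pt "0 -48 0" --pt "0 -60 0" --pt "0 -68 0" --pt "0 -70 0" --twist '[0,0,0,0,0,0,0,0]'

```text
time_s: 10.5
tcp_pos: [569.4, 56.5, 289.6]
tool_rot: [[-0.924, 0.003, 0.384], [-0.384, 0.0, -0.924], [-0.003, -1.0, 0.001]]
force: [0.2, 0.1, -1.9]
finger_gap: 25.1
```

```bash
python3 - <<'E'
from h import *
go(537,-344,290)
E
```

```text
t 10.5 tcp [569.36  56.47 289.64] head -67.45 gap 25.1 F [ 0.23  0.15 -1.85] M [-0.02 -0.02  0.01] q7 -1.5
offset [183.47  -0.57 357.43] twist None
```

>>> servo_tool --jaw '[1,1,1,1,1,1,1,1]' --pt "4 0 8" --pt "13 0 25" --pt "25 0 49" --pt "39 0 76" --pt "53 0 104" --pt "68 0 132" --pt "83 0 161" --pt "98 0 190" --twist '[0,0,0,0,0,0,0,0]'

```text
time_s: 11.17
tcp_pos: [549.9, -158.9, 286.7]
tool_rot: [[-0.924, -0.002, 0.383], [-0.383, 0.0, -0.924], [0.002, -1.0, -0.001]]
force: [0.1, -0.4, -0.2]
finger_gap: 25.4
```

>>> servo_tool --jaw '[1,1,1,1,1,1,1,1]' --pt "15 0 29" --pt "30 0 58" --pt "45 0 87" --pt "59 0 114" --pt "71 0 138" --pt "79 0 154" --pt "84 0 164" --pt "86 0 167" --twist '[0,0,0,0,0,0,0,0]'

```text
time_s: 11.83
tcp_pos: [534.4, -346.5, 286.7]
tool_rot: [[-0.925, -0.002, 0.381], [-0.381, -0.0, -0.925], [0.002, -1.0, -0.001]]
force: [0.5, -0.1, -1.0]
finger_gap: 25.4
```

>>> servo_tool --jaw '[1,1,1,1,1,1,1,1]' --pt "0 8 0" --pt "0 28 0" --pt "0 55 0" --pt "0 85 0" --pt "0 115 0" --pt "0 145 0" --pt "0 162 0" --pt "0 170 0" --twist '[0,0,0,0,0,0,0,0]'

```text
time_s: 12.5
tcp_pos: [534.6, -340.7, 114.0]
tool_rot: [[-0.922, -0.005, 0.386], [-0.386, 0.004, -0.922], [0.003, -1.0, -0.005]]
force: [-1.6, 0.0, -1.5]
finger_gap: 25.4
```

```bash
python3 - <<'E'
from h import *
go(537,-344,102)
E
```

```text
t 12.5 tcp [ 534.62 -340.66  114.04] head -67.27 gap 25.4 F [-1.65  0.01 -1.45] M [ 0.02  0.02 -0.01] q7 -0.81
offset [-0.94 12.01  4.06] twist None
```

>>> servo_tool --jaw '[1,1,1,1,1,1,1,1]' --pt "0 4 0" --pt "0 8 0" --pt "0 11 0" --pt "0 13 0" --pt "0 14 0" --pt "0 15 0" --pt "0 15 0" --pt "0 15 0" --twist '[0,0,0,0,0,0,0,0]'

```text
time_s: 13.17
tcp_pos: [535.9, -344.1, 103.1]
tool_rot: [[-0.923, 0.001, 0.384], [-0.384, -0.0, -0.923], [-0.0, -1.0, 0.001]]
force: [0.8, -0.1, -0.6]
finger_gap: 25.3
```

```bash
python3 - <<'E'
from h import *
go(537,-344,102)
E
```

```text
t 13.17 tcp [ 535.92 -344.05  103.08] head -67.44 gap 25.3 F [ 0.76 -0.09 -0.59] M [-0.02  0.04 -0.04] q7 -0.81
offset [-1.02  1.08  0.36] twist None
```

>>> servo_tool --jaw '[1,1,1,1,0.4,0.2,0,0]' --pt "0 1 0" --pt "0 1.5 0" --pt "0 1.5 0" --pt "0 1.5 0" --pt "0 1.5 0" --pt "0 1.5 0" --pt "0 1.5 0" --pt "0 1.5 0" --twist '[0,0,0,0,0,0,0,0]'

```text
time_s: 13.83
tcp_pos: [535.8, -343.8, 101.0]
tool_rot: [[-0.923, -0.0, 0.384], [-0.384, 0.0, -0.923], [0.0, -1.0, -0.0]]
force: [0.4, -0.7, 0.1]
finger_gap: 42.1
```

>>> servo_tool --jaw '[0,0,0,0,0,0,0,0]' --pt "0 -5 0" --pt "0 -20 0" --pt "0 -40 0" --pt "0 -70 0" --pt "0 -105 0" --pt "0 -140 0" --pt "0 -170 0" --pt "0 -185 0" --twist '[0,0,0,0,0,0,0,0]'

```text
time_s: 14.5
tcp_pos: [537.0, -344.5, 291.2]
tool_rot: [[-0.924, 0.005, 0.384], [-0.384, -0.003, -0.924], [-0.004, -1.0, 0.005]]
force: [1.4, 0.2, 0.1]
finger_gap: 44.3
```

```bash
python3 - <<'E'
from h import *
from h import *
snap('side','s6.png');snap('top','t6.png')
a=cv2.imread('pics/t6.png')[150:290,170:310];b=cv2.imread('pics/s6.png')[250:380,230:330]
cv2.imwrite('pics/c6t.png',cv2.convertScaleAbs(cv2.resize(cv2.imread('pics/t6.png')[150:290,170:450],(800,400),interpolation=cv2.INTER_CUBIC),alpha=1.5))
cv2.imwrite('pics/c6w.png',cv2.convertScaleAbs(cv2.resize(cv2.imread('pics/t6.png')[195:255,170:240],None,fx=8,fy=8,interpolation=cv2.INTER_CUBIC),alpha=1.5))
cv2.imwrite('pics/c6s.png',cv2.convertScaleAbs(cv2.resize(b,None,fx=4.5,fy=4.5,interpolation=cv2.INTER_CUBIC),alpha=1.5))
go(510,341,290,28+90)
E
```

```text
t 14.6 tcp [ 537.17 -344.64  290.3 ] head -67.45 gap 44.1 F [ 1.23 -0.8   0.15] M [ 0.01 -0.03  0.04] q7 -0.77
offset [-237.88   -2.22 -643.62] twist -5.447899902168444
```

View pics/c6t.png

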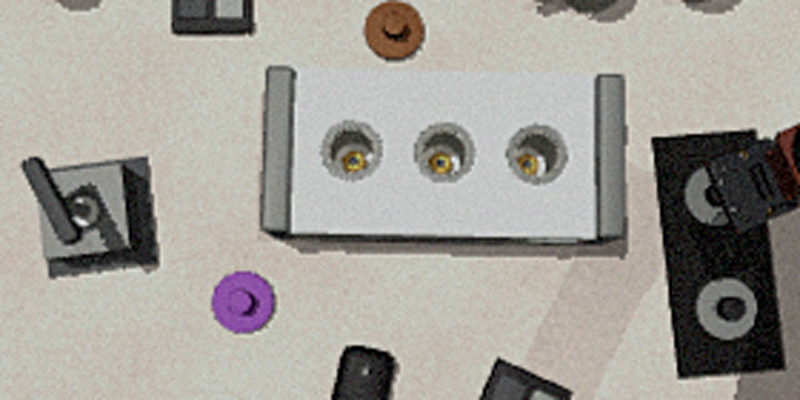

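View pics/c6w.png

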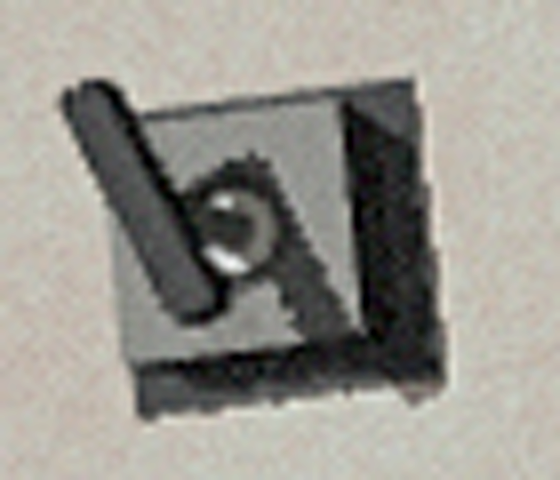

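View pics/c6s.png

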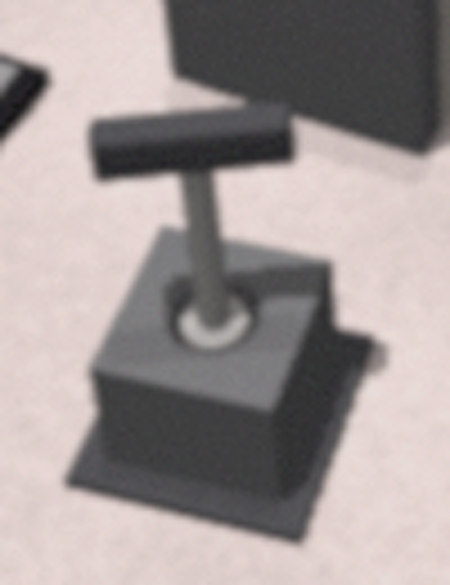

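```bash
python3 - <<'E'
from h import *
t=lambda x,y:('top',170+(x+.5)/8-.5,195+(y+.5)/8-.5)
s=lambda x,y:('side',230+(x+.5)/4.5-.5,250+(y+.5)/4.5-.5)
A=atz(*t(95,92),202);B=atz(*t(190,307),202);print(A,B,(A+B)/2,np.linalg.norm(A-B),np.degrees(np.arctan2(*(A-B)[1::-1])))
print(tri(t(142,199),s(193,125)), tri(t(236,233),s(213,325)))
a=atz(*s(95,135),202);b=atz(*s(291,113),202);print(a,b,np.linalg.norm(a-b),np.degrees(np.arctan2(*(a-b)[1::-1])))
# nut positions, top nuts at z=38
for c in [(355,161),(440,161),(527,163)]: print(atz(*T_(*c),38))
E
```

```text
[546.61 356.57 202.  ] [473.93 321.32 202.  ] [510.27 338.95 202.  ] 80.77566425698366 25.87341589477135
(array([510.12, 340.5 , 195.5 ]), np.float64(1.659878812861446)) (array([510.3 , 341.94,  62.84]), np.float64(0.1579578406219546))
[541.92 367.54 202.  ] [469.42 322.7  202.  ] 85.24698739856494 31.73590259620076
[569.54  55.91  38.  ]
[570.29 -37.04  38.  ]
[ 568.84 -132.46   38.  ]
```

>>> servo_tool --jaw '[0,0,0,0,0,0,0,0]' --pt "-3 -2 -8" --pt "-10 -6 -26" --pt "-20 -12 -52" --pt "-30 -18 -82" --pt "-41 -22 -112" --pt "-52 -22 -142" --pt "-64 -22 -172" --pt "-75 -22 -203" --twist '[0,0,0,0,0,0,0,0]'

```text
time_s: 15.27
tcp_pos: [525.9, -125.5, 306.5]
tool_rot: [[-0.923, -0.003, 0.384], [-0.384, 0.001, -0.923], [0.003, -1.0, -0.002]]
force: [0.6, 0.3, -0.4]
finger_gap: 43.9
```

>>> servo_tool --jaw '[0,0,0,0,0,0,0,0]' --pt "-11 0 -31" --pt "-23 0 -62" --pt "-34 0 -93" --pt "-46 0 -124" --pt "-57 0 -155" --pt "-69 0 -186" --pt "-80 0 -217" --pt "-92 0 -248" --twist '[0,0,0,0,0,0,0,0]'

```text
time_s: 15.93
tcp_pos: [515.2, 138.3, 306.4]
tool_rot: [[-0.923, -0.003, 0.384], [-0.384, -0.001, -0.923], [0.003, -1.0, -0.0]]
force: [0.5, -0.5, -0.2]
finger_gap: 43.8
```

```bash
python3 - <<'E'
from h import *
go(510,340.5,310,28+90)
E
```

```text
t 15.93 tcp [515.2  138.31 306.42] head -67.41 gap 43.8 F [ 0.53 -0.46 -0.21] M [ 0.03 -0.04  0.03] q7 -1.67
offset [ -72.87   -3.75 -188.67] twist -5.40504164071092
```

>>> servo_tool --jaw '[0,0,0,0,0,0,0,0]' --pt "-11 0 -29" --pt "-22 0 -58" --pt "-34 0 -89" --pt "-46 -2 -120" --pt "-57 -4 -148" --pt "-65 -4 -168" --pt "-70 -4 -181" --pt "-72 -4 -186" --twist '[0,-1,-2,-3,-4,-5,-5.4,-5.4]'

```text
time_s: 16.6
tcp_pos: [510.3, 338.3, 310.6]
tool_rot: [[-0.882, -0.003, 0.472], [-0.472, -0.0, -0.882], [0.003, -1.0, -0.001]]
force: [0.0, -0.3, -0.4]
finger_gap: 43.8
```

>>> servo_tool --jaw '[0,0,0,0,0,0,0,0]' --pt "0 0 0" --pt "0 0 0" --pt "0 0 0" --pt "0 0 0" --pt "0 0 0" --pt "0 0 0" --pt "0 0 0" --pt "0 0 0" --twist '[0,0,0,0,0,0,0,0]'

```text
time_s: 17.27
tcp_pos: [512.2, 335.8, 312.3]
tool_rot: [[-0.883, 0.0, 0.469], [-0.469, 0.0, -0.883], [-0.0, -1.0, 0.0]]
force: [0.8, -0.2, 0.1]
finger_gap: 43.8
```

```bash
python3 - <<'E'
from h import *
go(510,340.5,250,28+90)
snap('side','s7.png');snap('top','t7.png')
a=cv2.imread('pics/t7.png')[150:290,130:330];b=cv2.imread('pics/s7.png')[230:370,200:400]
cv2.imwrite('pics/c7.png',cv2.convertScaleAbs(cv2.resize(np.vstack([a,b]),None,fx=2.1,fy=2.1,interpolation=cv2.INTER_CUBIC),alpha=1.3))
E
```

```text
t 17.27 tcp [512.15 335.81 312.29] head -62.06 gap 43.8 F [ 0.75 -0.23  0.14] M [-0.05  0.04  0.03] q7 -1.94
offset [-0.28 62.29 -5.16] twist -0.05862489913170066
```

View pics/c7.png

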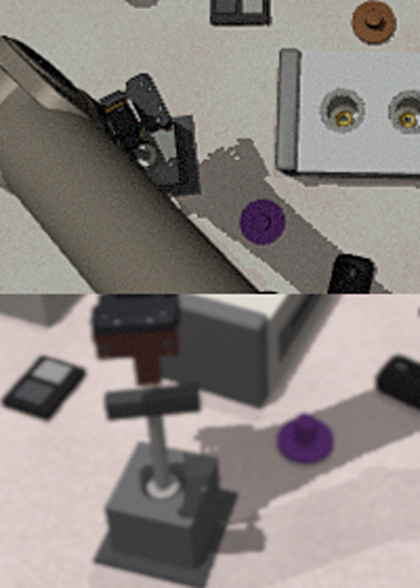

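The fingers hang just above the bar and want the 5 mm correction the fit gives. Next I'll lower and grip.

>>> servo_tool --jaw '[0,0,0,0,0,0,0,0]' --pt "0 0 -3" --pt "0 5 -5" --pt "0 15 -5" --pt "0 28 -5" --pt "0 42 -5" --pt "0 53 -5" --pt "0 60 -5" --pt "0 62 -5" --twist '[0,0,0,0,0,0,0,0]' --squeeze 10

```text
time_s: 18.03
tcp_pos: [509.1, 339.8, 247.9]
tool_rot: [[-0.883, -0.003, 0.469], [-0.469, -0.002, -0.883], [0.003, -1.0, 0.0]]
force: [0.4, -1.1, -0.9]
finger_gap: 43.6
```

>>> servo_tool --jaw '[1,1,1,1,1,1,1,1]' --pt "0 0 0" --pt "0 0 0" --pt "0 0 0" --pt "0 0 0" --pt "0 0 0" --pt "0 0 0" --pt "0 0 0" --pt "0 0 0" --twist '[0,0,0,0,0,0,0,0]'

```text
time_s: 18.7
tcp_pos: [510.0, 340.9, 250.8]
tool_rot: [[-0.883, 0.001, 0.469], [-0.469, 0.001, -0.883], [-0.001, -1.0, -0.0]]
force: [0.5, 0.8, 2.8]
finger_gap: 17.9
```

>>> servo_tool --jaw '[1,1,1,1,1,1,1,1]' --pt "0 0 0" --pt "0 0 0" --pt "0 0 0" --pt "0 0 0" --pt "0 0 0" --pt "0 0 0" --pt "0 0 0" --pt "0 0 0" --twist '[0,0,0,0,0,0,0,0]' --squeeze 55

```text
time_s: 19.37
tcp_pos: [510.0, 340.9, 250.8]
tool_rot: [[-0.883, 0.001, 0.469], [-0.469, 0.001, -0.883], [-0.001, -1.0, -0.0]]
force: [-0.3, 0.9, 4.8]
finger_gap: 17.5
```

```bash
python3 - <<'E'
from h import *
go(510,340.5,250,28+90)
snap('side','s8.png')
b=cv2.imread('pics/s8.png')[230:370,200:400]
cv2.imwrite('pics/c8.png',cv2.convertScaleAbs(cv2.resize(b,None,fx=3,fy=3,interpolation=cv2.INTER_CUBIC),alpha=1.3))
E
```

```text
t 19.37 tcp [509.96 340.91 250.83] head -62.03 gap 17.5 F [-0.32  0.88  4.77] M [0.23 0.1  0.03] q7 -1.98
offset [0.16 0.83 0.38] twist -0.0321579960782401
```

View pics/c8.png

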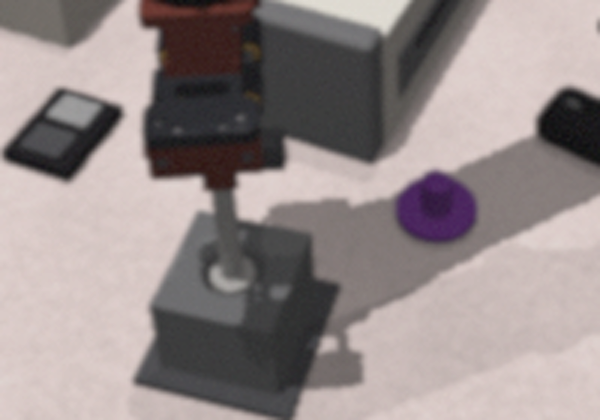

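Grip looks good (gap 17.5, no real side load). I'll lift it straight out.

>>> servo_tool --jaw '[1,1,1,1,1,1,1,1]' --pt "0 -3 0" --pt "0 -10 0" --pt "0 -22 0" --pt "0 -38 0" --pt "0 -56 0" --pt "0 -74 0" --pt "0 -90 0" --pt "0 -106 0" --twist '[0,0,0,0,0,0,0,0]'

```text
time_s: 20.08
tcp_pos: [509.5, 340.1, 357.6]
tool_rot: [[-0.883, -0.0, 0.469], [-0.469, -0.0, -0.883], [0.0, -1.0, 0.0]]
force: [-0.1, 0.7, -3.2]
finger_gap: 17.8
```

>>> servo_tool --jaw '[1,1,1,1,1,1,1,1]' --pt "0 -12 0" --pt "0 -24 0" --pt "0 -34 0" --pt "0 -42 0" --pt "0 -47 0" --pt "0 -49 0" --pt "0 -50 0" --pt "0 -50 0" --twist '[0,0,0,0,0,0,0,0]'

```text
time_s: 20.75
tcp_pos: [509.6, 340.3, 405.8]
tool_rot: [[-0.883, -0.001, 0.469], [-0.469, -0.0, -0.883], [0.001, -1.0, 0.0]]
force: [0.6, -0.3, -3.3]
finger_gap: 17.7
```

```bash
python3 - <<'E'
from h import *
go(569.5,57.5,405,99)
snap('side','s9.png');snap('top','t9.png')
a=cv2.imread('pics/t9.png')[120:260,130:330];b=cv2.imread('pics/s9.png')[170:370,200:400]
cv2.imwrite('pics/c9.png',cv2.convertScaleAbs(cv2.resize(np.vstack([a,b]),None,fx=1.75,fy=1.75,interpolation=cv2.INTER_CUBIC),alpha=1.3))
E
```

```text
t 20.75 tcp [509.65 340.34 405.75] head -62.04 gap 17.7 F [ 0.64 -0.28 -3.29] M [ 0.01  0.   -0.02] q7 -1.91
offset [ 79.76   0.86 277.88] twist 18.963227123451475
```

View pics/c9.png

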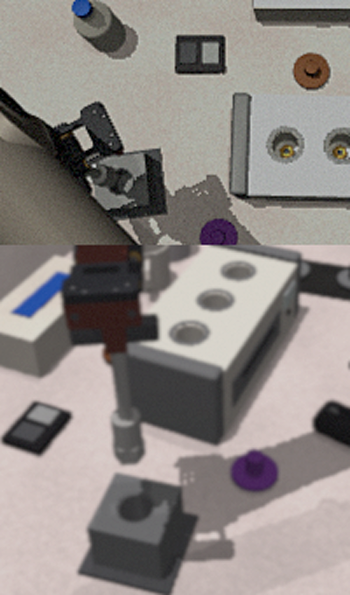

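>>> servo_tool --jaw '[1,1,1,1,1,1,1,1]' --pt "2 0 7" --pt "6 0 20" --pt "12 0 40" --pt "18 0 64" --pt "26 0 90" --pt "33 0 116" --pt "41 0 142" --pt "48 0 168" --twist '[1,3,6,9,12,15,18,19]'

```text
time_s: 21.52
tcp_pos: [546.3, 165.4, 406.3]
tool_rot: [[-0.989, 0.0, 0.148], [-0.148, -0.001, -0.989], [-0.0, -1.0, 0.001]]
force: [0.7, 0.4, -3.9]
finger_gap: 17.7
```

```bash
python3 - <<'E'
from h import *
go(569.5,57.5,405,99)
E
```

```text
t 21.52 tcp [546.33 165.39 406.32] head -81.51 gap 17.7 F [ 0.69  0.38 -3.95] M [ 0.01  0.01 -0.01] q7 -1.91
offset [ -7.     1.44 110.13] twist -0.514453942411933
```

>>> servo_tool --jaw '[1,1,1,1,1,1,1,1]' --pt "-2 0 20" --pt "-4 0 42" --pt "-5 0 64" --pt "-6 0 82" --pt "-6 0 96" --pt "-6 0 105" --pt "-6 0 109" --pt "-6 0 110" --twist '[0,0,0,0,0,0,0,0]'

```text
time_s: 22.18
tcp_pos: [569.1, 60.1, 406.2]
tool_rot: [[-0.988, -0.0, 0.152], [-0.152, -0.0, -0.988], [0.0, -1.0, 0.0]]
force: [0.0, 0.5, -4.6]
finger_gap: 17.7
```

>>> servo_tool --jaw '[1,1,1,1,1,1,1,1]' --pt "0 0 0" --pt "0 0 0" --pt "0 0 0" --pt "0 0 0" --pt "0 0 0" --pt "0 0 0" --pt "0 0 0" --pt "0 0 0" --twist '[0,0,0,0,0,0,0,0]'

```text
time_s: 22.85
tcp_pos: [569.2, 61.9, 406.2]
tool_rot: [[-0.988, 0.0, 0.156], [-0.156, -0.0, -0.988], [-0.0, -1.0, 0.0]]
force: [-0.5, -0.0, -3.3]
finger_gap: 17.8
```

```bash
cat >> h.py <<'E'
def two(f,tb,sb,sc):
    snap('side','s'+f);snap('top','t'+f)
    for n,b in(('t',tb),('s',sb)):
        im=cv2.imread('pics/'+n+f)[b[1]:b[3],b[0]:b[2]]
        cv2.imwrite('pics/z'+n+f,cv2.convertScaleAbs(cv2.resize(im,None,fx=sc,fy=sc,interpolation=cv2.INTER_CUBIC),alpha=1.5))
E
python3 - <<'E'
from h import *
go(569.5,57.5,380,99)
two('10.png',(260,160,360,240),(260,130,360,250),5)
E
```

```text
t 22.85 tcp [569.18  61.93 406.19] head -81.03 gap 17.8 F [-0.53 -0.04 -3.34] M [0.08 0.01 0.03] q7 -1.7
offset [ 0.37 26.19  4.42] twist -0.032094938516763705
```

View pics/zt10.png

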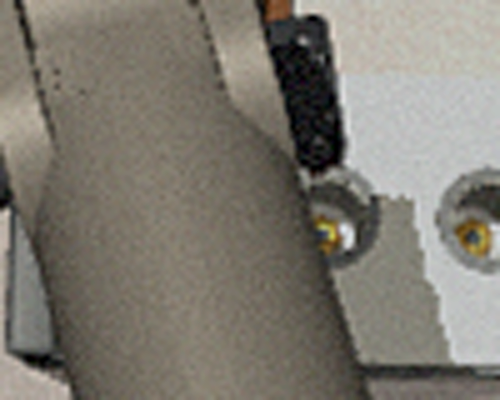

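View pics/zs10.png

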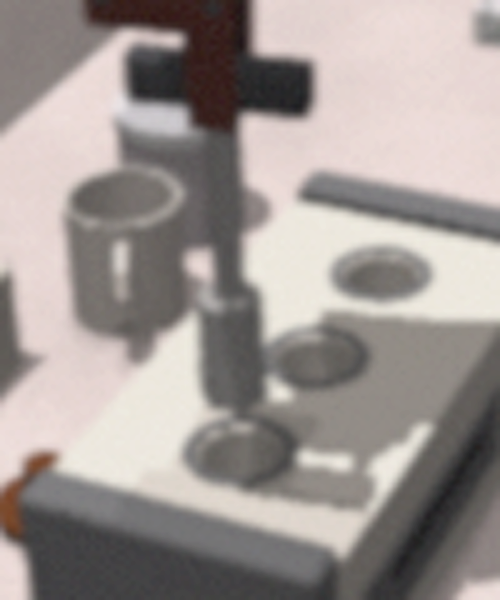

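```bash
python3 - <<'E'
from h import *
s=lambda P:((proj('side',P)-[260,130]+.5)*5-.5)
for b in [(569.76,57.7),(568,-37.3),(566.2,-132.3)]: print('bore pred',s((*b,125)), 'ring r', )
mz=406.2-61-179
print('mouth pred',s((569.2,61.9,mz)),'socket top',s((569.2,61.9,mz+60)), 'bar',s((569.2,61.9,mz+192)))
print('d/dx',s((570.2,61.9,mz))-s((569.2,61.9,mz)),'d/dy',s((569.2,62.9,mz))-s((569.2,61.9,mz)))
c,S=np.cos(np.radians(9)),np.sin(np.radians(9))
for e in(-45,45): print('bar end',s((569.2+c*e,61.9+S*e,mz+192)),s((569.2+c*e,61.9+S*e,mz+166)))
E
```

```text
bore pred [239.18 447.66] ring r
bore pred [314.35 354.16] ring r
bore pred [380.95 271.41] ring r
mouth pred [233.64 388.71] socket top [228.91 290.88] bar [217.32  51.2 ]
d/dx [-1.75 -0.43] d/dy [-0.84  1.04]
bar end [311.23  60.73] [312.24 111.23]
bar end [125.36  41.88] [129.14  91.63]
```

>>> servo_tool --jaw '[1,1,1,1,1,1,1,1]' --pt "0 0 2" --pt "0 5 4" --pt "0 12 4.4" --pt "0 20 4.4" --pt "0 25 4.4" --pt "0 28 4.4" --pt "0 28 4.4" --pt "0 28 4.4" --twist '[0,0,0,0,0,0,0,0]'

```text
time_s: 23.62
tcp_pos: [569.8, 57.6, 378.0]
tool_rot: [[-0.988, -0.0, 0.156], [-0.156, 0.0, -0.988], [0.0, -1.0, -0.0]]
force: [-0.5, -0.1, -3.8]
finger_gap: 18.1
```

```bash
python3 - <<'E'
from h import *
go(569.7,57.6,365,99)
two('11.png',(260,160,360,240),(260,130,360,250),5)
s=lambda P:((proj('side',P)-[260,130]+.5)*5-.5)
x,y,z=arm.sense()['tcp_pos'];print(s((x,y,z-240)),s((x,y,z-180)))
E
```

```text
t 23.62 tcp [569.82  57.56 377.97] head -81.03 gap 18.1 F [-0.49 -0.11 -3.8 ] M [ 0.04 -0.05  0.01] q7 -1.7
offset [ 0.11 12.97 -0.06] twist -0.03043610800841634
[237.79 426.86] [233.27 332.05]
```

View pics/zs11.png

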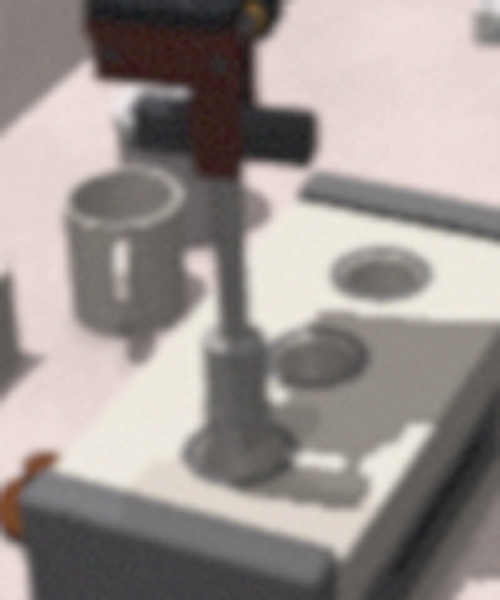

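The socket is centred over bore 3, with its lower end at crop (238,440) and the bore at (240,452). Now I'll lower it into the bore.

>>> servo_tool --jaw '[1,1,1,1,1,1,1,1]' --pt "0 3 0" --pt "0 8 0" --pt "0 14 0" --pt "0 20 0" --pt "0 26 0" --pt "0 31 0" --pt "0 34 0" --pt "0 35 0" --twist '[0,0,0,0,0,0,0,0]'

```text
time_s: 24.38
tcp_pos: [569.6, 57.4, 342.3]
tool_rot: [[-0.988, -0.001, 0.156], [-0.156, -0.0, -0.988], [0.001, -1.0, -0.0]]
force: [-1.1, -0.1, -3.2]
finger_gap: 17.8
```

>>> servo_tool --jaw '[1,1,1,1,1,1,1,1]' --pt "0 6 0" --pt "0 14 0" --pt "0 22 0" --pt "0 30 0" --pt "0 38 0" --pt "0 45 0" --pt "0 49 0" --pt "0 50 0" --twist '[0,0,0,0,0,0,0,0]'

```text
time_s: 25.05
tcp_pos: [569.5, 57.4, 292.1]
tool_rot: [[-0.988, -0.002, 0.156], [-0.156, -0.0, -0.988], [0.002, -1.0, -0.0]]
force: [-0.4, -0.4, -3.7]
finger_gap: 17.8
```

```bash
python3 - <<'E'
from h import *
go(569.7,57.6,260.8,99)
E
```

```text
t 25.05 tcp [569.47  57.41 292.08] head -81.03 gap 17.8 F [-0.45 -0.41 -3.68] M [-0.   -0.01  0.  ] q7 -1.73
offset [-0.3  31.28 -0.16] twist -0.03374326363086766
```

>>> servo_tool --jaw '[1,1,1,1,1,1,1,1]' --pt "0 3 0" --pt "0 6 0" --pt "0 9 0" --pt "0 12 0" --pt "0 14 0" --pt "0 15 0" --pt "0 16 0" --pt "0 16 0" --twist '[0,0,0,0,0,0,0,0]'

```text
time_s: 25.72
tcp_pos: [569.8, 57.5, 277.1]
tool_rot: [[-0.988, -0.0, 0.156], [-0.156, -0.0, -0.988], [0.0, -1.0, 0.0]]
force: [-0.1, -0.6, -2.8]
finger_gap: 17.7
```

>>> servo_tool --jaw '[1,1,1,1,1,1,1,1]' --pt "0 0.5 0" --pt "0 1 0" --pt "0 1.5 0" --pt "0 2 0" --pt "0 2.5 0" --pt "0 3 0" --pt "0 3 0" --pt "0 3 0" --twist '[0,0,0,0,0,0,0,0]'

```text
time_s: 26.38
tcp_pos: [569.8, 57.5, 274.1]
tool_rot: [[-0.988, -0.0, 0.156], [-0.156, -0.0, -0.988], [0.0, -1.0, 0.0]]
force: [0.6, -0.7, -4.0]
finger_gap: 17.8
```

>>> servo_tool --jaw '[1,1,1,1,1,1,1,1]' --pt "0 0.5 0" --pt "0 1 0" --pt "0 1.5 0" --pt "0 2 0" --pt "0 2.5 0" --pt "0 3 0" --pt "0 3.5 0" --pt "0 4 0" --twist '[0,0,0,0,0,0,0,0]'

```text
time_s: 27.05
tcp_pos: [569.8, 57.5, 270.1]
tool_rot: [[-0.988, -0.0, 0.156], [-0.156, 0.0, -0.988], [0.0, -1.0, -0.0]]
force: [-0.5, 0.2, -4.0]
finger_gap: 17.7
```

>>> servo_tool --jaw '[1,1,1,1,1,1,1,1]' --pt "0 0.5 0" --pt "0 1 0" --pt "0 1.5 0" --pt "0 2 0" --pt "0 2.5 0" --pt "0 3 0" --pt "0 3.5 0" --pt "0 4 0" --twist '[0,0,0,0,0,0,0,0]'

```text
time_s: 27.72
tcp_pos: [569.8, 57.5, 266.1]
tool_rot: [[-0.988, -0.0, 0.156], [-0.156, 0.0, -0.988], [0.0, -1.0, -0.0]]
force: [-0.7, 0.5, -3.0]
finger_gap: 18.2
```

```bash
python3 - <<'E'
from h import *
go(569.7,57.6,260.8,99)
E
```

```text
t 27.72 tcp [569.83  57.52 266.14] head -81.04 gap 18.2 F [-0.7   0.46 -2.98] M [0.13 0.33 0.02] q7 -1.74
offset [ 0.12  5.34 -0.1 ] twist -0.03696875480369499
```

>>> servo_tool --jaw '[1,1,1,1,1,1,1,1]' --pt "0 0.5 0" --pt "0 1 0" --pt "0 1.5 0" --pt "0 2 0" --pt "0 2.5 0" --pt "0 3 0" --pt "0 3.5 0" --pt "0 4 0" --twist '[0,0,0,0,0,0,0,0]'

```text
time_s: 28.38
tcp_pos: [569.8, 57.5, 262.1]
tool_rot: [[-0.988, 0.0, 0.156], [-0.156, 0.0, -0.988], [-0.0, -1.0, -0.0]]
force: [-0.9, 0.3, -2.6]
finger_gap: 17.7
```

```bash
python3 - <<'E'
from h import *
go(569.7,57.6,260.8,99)
E
```

```text
t 28.38 tcp [569.84  57.54 262.14] head -81.04 gap 17.7 F [-0.89  0.29 -2.59] M [ 0.18  0.36 -0.02] q7 -1.74
offset [ 0.13  1.34 -0.08] twist -0.03517778316751219
```

>>> servo_tool --jaw '[1,1,1,1,1,1,1,1]' --pt "0 0 0" --pt "0 0 0" --pt "0 0 0" --pt "0 0 0" --pt "0 0 0" --pt "0 0 0" --pt "0 0 0" --pt "0 0 0" --twist '[-2,-6,-10,-15,-20,-25,-30,-34]'

```text
time_s: 29.05
tcp_pos: [569.8, 57.5, 262.1]
tool_rot: [[-0.729, -0.0, 0.684], [-0.684, 0.0, -0.729], [-0.0, -1.0, -0.0]]
force: [-1.1, 0.6, -3.2]
finger_gap: 18.0
```

```bash
python3 - <<'E'
from h import *
go(569.7,57.6,260.8,172)
E
```

```text
t 29.05 tcp [569.85  57.46 262.08] head -46.81 gap 18.0 F [-1.11  0.6  -3.21] M [ 0.24  0.23 -0.11] q7 -1.19
offset [ 0.01  1.28 -0.2 ] twist -38.80746494980326
```

Mz ≈ -0.11 N·m, which matches the nut's turning torque.

>>> servo_tool --jaw '[1,1,1,1,1,1,1,1]' --pt "0 0 0" --pt "0 0 0" --pt "0 0 0" --pt "0 0 0" --pt "0 0 0" --pt "0 0 0" --pt "0 0 0" --pt "0 0 0" --twist '[-4,-8,-12,-16,-20,-24,-27,-28]'

```text
time_s: 29.72
tcp_pos: [570.0, 57.4, 262.1]
tool_rot: [[-0.324, 0.0, 0.946], [-0.946, 0.0, -0.324], [-0.0, -1.0, 0.0]]
force: [0.3, 0.7, -4.3]
finger_gap: 17.4
```

>>> servo_tool --jaw '[1,1,1,1,1,1,1,1]' --pt "0 0 0" --pt "0 0 0" --pt "0 0 0" --pt "0 0 0" --pt "0 0 0" --pt "0 0 0" --pt "0 0 0" --pt "0 0 0" --twist '[-1,-2,-3,-4,-5,-6,-7,-8]'

```text
time_s: 30.38
tcp_pos: [569.9, 57.5, 262.1]
tool_rot: [[-0.19, 0.0, 0.982], [-0.982, 0.0, -0.19], [-0.0, -1.0, 0.0]]
force: [0.8, 0.6, -6.4]
finger_gap: 17.4
```

```bash
python3 - <<'E'
from h import *
go(569.7,57.6,260.8,172)
E
```

```text
t 30.38 tcp [569.94  57.46 262.14] head -10.95 gap 17.4 F [ 0.77  0.6  -6.43] M [ 0.18 -0.41 -0.1 ] q7 -0.62
offset [-0.09  1.34 -0.26] twist -2.9457160590807234
```

>>> servo_tool --jaw '[1,1,1,1,1,1,1,1]' --pt "0 0 0" --pt "0 0 0" --pt "0 0 0" --pt "0 0 0" --pt "0 0 0" --pt "0 0 0" --pt "0 0 0" --pt "0 0 0" --twist '[-0.5,-1,-1.5,-2,-2.5,-3,-3.5,-4]'

```text
time_s: 31.05
tcp_pos: [569.9, 57.5, 262.2]
tool_rot: [[-0.122, 0.0, 0.993], [-0.993, -0.0, -0.122], [-0.0, -1.0, 0.0]]
force: [1.5, -0.4, -7.5]
finger_gap: 17.4
```

```bash
python3 - <<'E'
from h import *
go(569.7,57.6,260.8,172)
E
```

```text
t 31.05 tcp [569.91  57.47 262.18] head -6.99 gap 17.4 F [ 1.5  -0.36 -7.52] M [ 0.16 -0.57 -0.11] q7 -0.56
offset [-0.1   1.38 -0.22] twist 1.0100418791055858
```

>>> servo_tool --jaw '[1,1,1,1,1,1,1,1]' --pt "0 0 0" --pt "0 0 0" --pt "0 0 0" --pt "0 0 0" --pt "0 0 0" --pt "0 0 0" --pt "0 0 0" --pt "0 0 0" --twist '[-0.5,-1,-1.5,-2,-2.5,-3,-3,-3]'

```text
time_s: 31.72
tcp_pos: [569.9, 57.5, 262.2]
tool_rot: [[-0.07, 0.0, 0.998], [-0.998, 0.0, -0.07], [-0.0, -1.0, 0.0]]
force: [1.4, 0.4, -7.6]
finger_gap: 17.8
```

```bash
python3 - <<'E'
from h import *
go(569.7,57.6,260.8,172)
E
```

```text
t 31.72 tcp [569.91  57.51 262.23] head -4.04 gap 17.8 F [ 1.42  0.36 -7.55] M [ 0.21 -0.72 -0.15] q7 -0.51
offset [-0.08  1.43 -0.21] twist 3.9597806320301174
```

>>> servo_tool --jaw '[1,1,1,1,1,1,1,1]' --pt "0 0 0" --pt "0 0 0" --pt "0 0 0" --pt "0 0 0" --pt "0 0 0" --pt "0 0 0" --pt "0 0 0" --pt "0 0 0" --twist '[-0.5,-1,-1.5,-2,-2.5,-3,-3,-3]'

```text
time_s: 32.38
tcp_pos: [570.0, 57.5, 262.3]
tool_rot: [[-0.018, 0.0, 1.0], [-1.0, 0.0, -0.018], [-0.0, -1.0, 0.0]]
force: [0.2, 0.0, -6.2]
finger_gap: 17.5
```

```bash
python3 - <<'E'
from h import *
go(569.7,57.6,260.8,172)
E
```

```text
t 32.38 tcp [569.96  57.49 262.3 ] head -1.05 gap 17.5 F [ 0.21  0.   -6.15] M [ 0.25 -0.64 -0.39] q7 -0.46
offset [-0.1   1.5  -0.26] twist 6.9528952073602
```

>>> servo_tool --jaw '[1,1,1,1,1,1,1,1]' --pt "0 0 0" --pt "0 0 0" --pt "0 0 0" --pt "0 0 0" --pt "0 0 0" --pt "0 0 0" --pt "0 0 0" --pt "0 0 0" --twist '[-0.5,-1,-1.5,-2,-2,-2,-2,-2]'

```text
time_s: 33.05
tcp_pos: [569.9, 57.5, 262.3]
tool_rot: [[0.017, 0.0, 1.0], [-1.0, 0.0, 0.017], [-0.0, -1.0, 0.0]]
force: [1.1, 0.5, -4.5]
finger_gap: 17.9
```

```bash
python3 - <<'E'
from h import *
go(569.7,57.6,260.8,172)
E
```

```text
t 33.05 tcp [569.92  57.51 262.3 ] head 0.96 gap 17.9 F [ 1.11  0.47 -4.53] M [ 0.2  -0.69 -0.36] q7 -0.43
offset [-0.09  1.5  -0.22] twist 8.957769592815453
```

Mz rose to about 0.38 N·m and then stayed flat over the next 2°, with the pads slipping, so nut 3 is at its stop. I'll back off within the play and lift.

>>> servo_tool --jaw '[1,1,1,1,1,1,1,1]' --pt "0 0 0" --pt "0 0 0" --pt "0 0 0" --pt "0 0 0" --pt "0 0 0" --pt "0 0 0" --pt "0 0 0" --pt "0 0 0" --twist '[1,2,3,4,5,5,5,5]'

```text
time_s: 33.72
tcp_pos: [569.9, 57.5, 262.3]
tool_rot: [[-0.07, 0.0, 0.998], [-0.998, 0.0, -0.07], [-0.0, -1.0, 0.0]]
force: [1.2, 0.4, -3.0]
finger_gap: 17.7
```

```bash
python3 - <<'E'
from h import *
go(569.7,57.6,260.8,172)
E
```

```text
t 33.72 tcp [569.93  57.51 262.28] head -4.03 gap 17.7 F [ 1.22  0.37 -2.98] M [ 0.14 -0.6   0.  ] q7 -0.51
offset [-0.07  1.48 -0.23] twist 3.968097639227267
```

>>> servo_tool --jaw '[1,1,1,1,1,1,1,1]' --pt "0 -2 0" --pt "0 -5 0" --pt "0 -10 0" --pt "0 -17 0" --pt "0 -27 0" --pt "0 -38 0" --pt "0 -50 0" --pt "0 -62 0" --twist '[0,0,0,0,0,0,0,0]'

```text
time_s: 34.38
tcp_pos: [569.8, 57.6, 326.1]
tool_rot: [[-0.07, 0.001, 0.998], [-0.998, -0.0, -0.07], [0.0, -1.0, 0.001]]
force: [-0.5, 0.6, -4.2]
finger_gap: 17.4
```

>>> servo_tool --jaw '[1,1,1,1,1,1,1,1]' --pt "0 -12 0" --pt "0 -24 0" --pt "0 -36 0" --pt "0 -46 0" --pt "0 -54 0" --pt "0 -58 0" --pt "0 -60 0" --pt "0 -60 0" --twist '[0,0,0,0,0,0,0,0]'

```text
time_s: 35.05
tcp_pos: [569.9, 57.5, 384.3]
tool_rot: [[-0.07, 0.0, 0.998], [-0.998, -0.0, -0.07], [0.0, -1.0, 0.0]]
force: [-0.3, -0.2, -3.1]
finger_gap: 17.7
```

```bash
python3 - <<'E'
from h import *
go(568,-37.3,384,99)
two('12.png',(240,160,380,240),(260,130,360,250),5)
s=lambda P:((proj('side',P)-[260,130]+.5)*5-.5)
x,y,z=arm.sense()['tcp_pos'];print(s((x,y,z-240)),s((x,y,z-180)),s((x,y,z-48)))
for h in (80,83,86): 
  for e in (-45,45):
    for zz in(-48,-74): print(h,e,zz,s((x+e*np.cos(np.radians(h)),y+e*np.sin(np.radians(h)),z+zz)))
E
```

```text
t 35.05 tcp [569.85  57.47 384.3 ] head -4.04 gap 17.7 F [-0.34 -0.19 -3.09] M [-0.02 -0.07 -0.  ] q7 -0.44
offset [94.67  0.3   4.83] twist 76.96025775051649
[238.38 419.08] [233.88 323.76] [222.86  90.63]
80 -45 -48 [276.98  54.3 ]
80 -45 -74 [278.43 102.07]
80 45 -48 [165.22 129.32]
80 45 -74 [168.48 179.  ]
83 -45 -48 [272.92  53.22]
83 -45 -74 [274.43 100.95]
83 45 -48 [169.43 130.57]
83 45 -74 [172.63 180.28]
86 -45 -48 [268.74  52.24]
86 -45 -74 [270.31  99.94]
86 45 -48 [173.79 131.7 ]
86 45 -74 [176.93 181.44]
```

View pics/zs12.png

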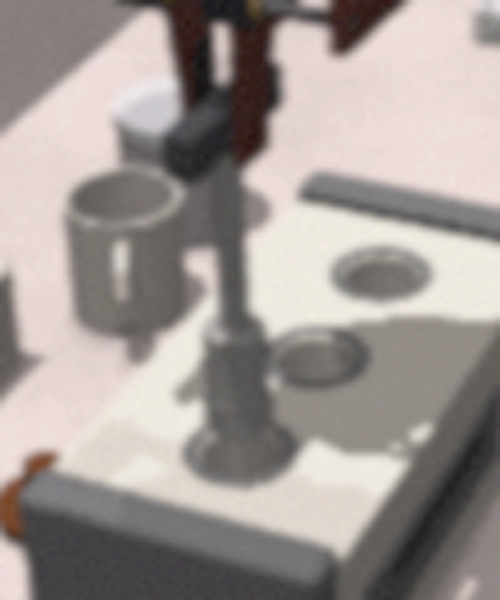

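View pics/zt12.png

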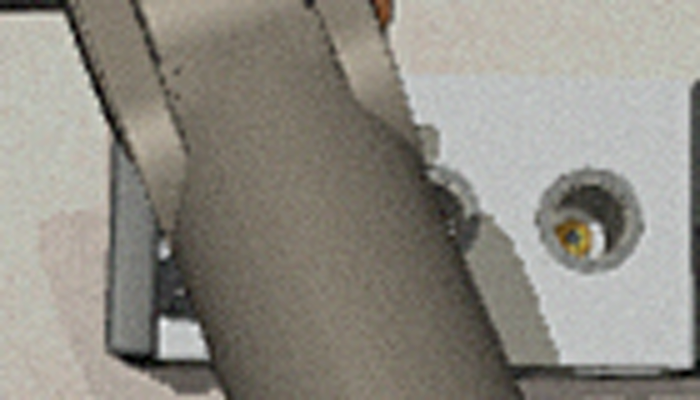

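```bash
cat >> h.py <<'E'
def barpolys(x,y,zc,h,col):
    h=np.radians(h);out=[]
    for z in(-13,13): out.append((rect((x,y),h,-45,45,-9,9,zc+z),col))
    a=rect((x,y),h,-45,45,-9,9,zc-13);b=rect((x,y),h,-45,45,-9,9,zc+13)
    for i in range(4): out.append(([a[i],b[i]],col))
    return out
E
python3 - <<'E'
from h import *
x,y,z=569.85,57.47,384.3
for i,h in enumerate((80,86,92)):
    ov('side','s12.png',f'o12_{i}.png',barpolys(x,y,z-61,h,(0,255,0)),(280,135,330,175),8)
cv2.imwrite('pics/o12.png',np.vstack([cv2.imread(f'pics/o12_{i}.png')[:200] for i in range(3)]))
E
```

```text
(no output)
```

View pics/o12.png

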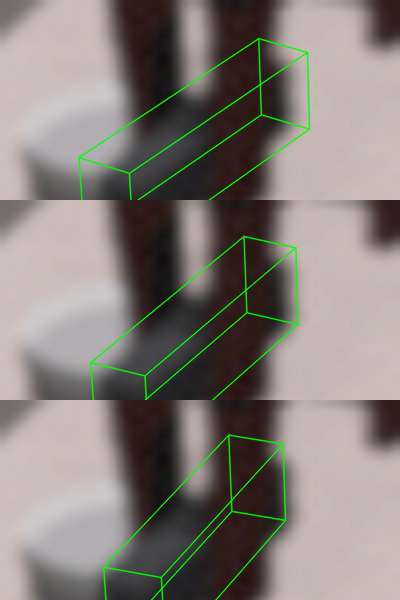

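```bash
python3 - <<'E'
from h import *
x,y,z=569.18,61.93,406.2
for i,h in enumerate((5,9,15)):
    ov('side','s10.png',f'o10_{i}.png',barpolys(x,y,z-61,h,(0,255,0)),(280,135,330,160),8)
cv2.imwrite('pics/o10.png',np.vstack([cv2.imread(f'pics/o10_{i}.png')[:200] for i in range(3)]))
E
```

```text
(no output)
```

View pics/o10.png

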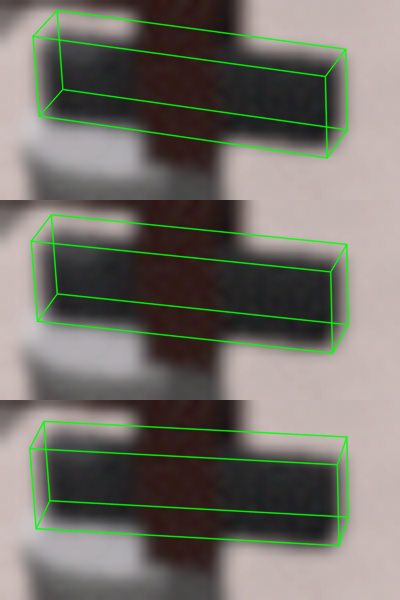

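```bash
python3 - <<'E'
from h import *
im=cv2.imread('pics/s12.png')[140:175,285:325]
im=cv2.convertScaleAbs(im,alpha=2.2)
im=cv2.resize(im,None,fx=16,fy=16,interpolation=cv2.INTER_CUBIC)
o=lambda P:((proj('side',P)+[.3,.7]-[285,140]+.5)*16-.5)
x,y,z=569.85,57.47,384.3
for h,c in((82,(0,255,0)),(86,(255,255,0)),(92,(0,0,255))):
    for P,_ in barpolys(x,y,z-61,h,0):
        cv2.polylines(im,[np.array([o(p) for p in P]).round().astype(int)],False,c,1)
cv2.imwrite('pics/o12b.png',im)
E
```

```text
(no output)
```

View pics/o12b.png

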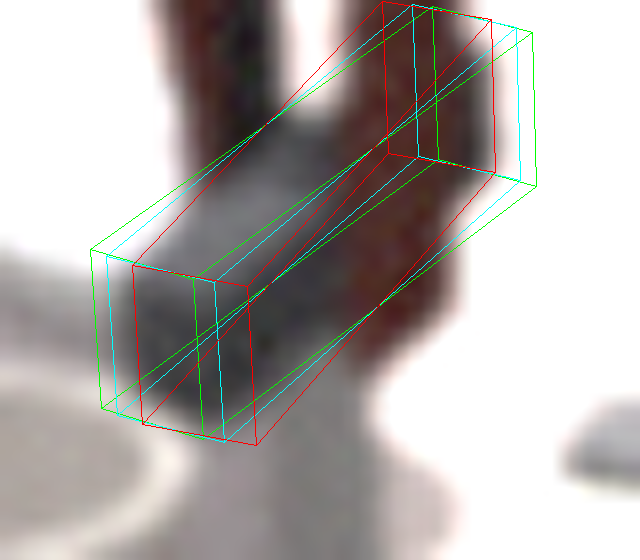

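Nut 3 is done. For bore 2 I'll use the hexagon's 60° symmetry: bar at about 68–70° and TCP over (568,-37.4).

>>> servo_tool --jaw '[1,1,1,1,1,1,1,1]' --pt "6 0 0" --pt "20 0 1" --pt "38 0 2" --pt "57 0 3" --pt "75 0 4" --pt "87 0 5" --pt "93 0 5" --pt "95 0 5" --twist '[1,4,7,10,13,16,18,18]' --squeeze 60

```text
time_s: 35.82
tcp_pos: [568.0, -40.7, 384.1]
tool_rot: [[-0.382, -0.0, 0.924], [-0.924, -0.001, -0.382], [0.001, -1.0, 0.0]]
force: [0.8, -0.0, -2.4]
finger_gap: 17.8
```

>>> servo_tool --jaw '[1,1,1,1,1,1,1,1]' --pt "0 0 0" --pt "0 0 0" --pt "0 0 0" --pt "0 0 0" --pt "0 0 0" --pt "0 0 0" --pt "0 0 0" --pt "0 0 0" --twist '[0,0,0,0,0,0,0,0]'

```text
time_s: 36.48
tcp_pos: [568.2, -37.5, 384.2]
tool_rot: [[-0.375, 0.0, 0.927], [-0.927, -0.0, -0.375], [-0.0, -1.0, 0.0]]
force: [0.3, -0.6, -4.1]
finger_gap: 17.8
```

```bash
python3 - <<'E'
from h import *
go(568,-37.4,360,-22)
two('13.png',(240,160,380,240),(260,130,360,250),5)
s=lambda P:((proj('side',P)-[260,130]+.5)*5-.5)
x,y,z=arm.sense()['tcp_pos'];print(s((x,y,z-240)),s((x,y,z-180)),s((568,-37.4,125)))
E
```

```text
t 36.48 tcp [568.16 -37.45 384.2 ] head -22.02 gap 17.8 F [ 0.28 -0.64 -4.14] M [-0.   -0.05 -0.01] q7 -0.56
offset [ 0.01 24.2  -0.17] twist -0.01818090351240187
[313.72 325.53] [311.79 233.39] [314.42 354.06]
```

View pics/zs13.png

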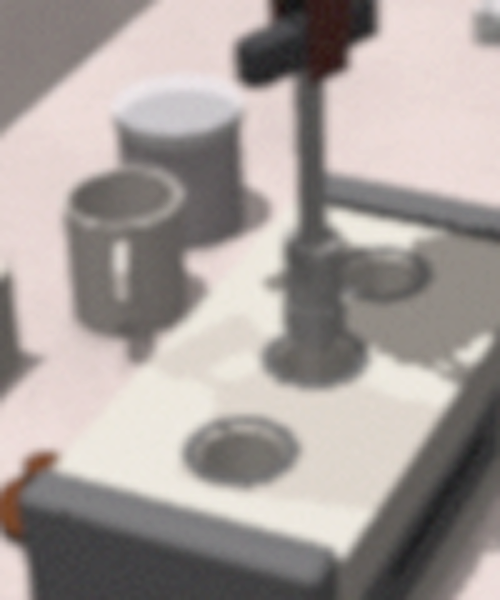

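>>> servo_tool --jaw '[1,1,1,1,1,1,1,1]' --pt "0 3 0" --pt "0 8 0" --pt "0 15 0" --pt "0 23 0" --pt "0 31 0" --pt "0 40 0" --pt "0 49 0" --pt "0 58 0" --twist '[0,0,0,0,0,0,0,0]'

```text
time_s: 37.25
tcp_pos: [568.0, -37.6, 325.0]
tool_rot: [[-0.375, -0.001, 0.927], [-0.927, 0.0, -0.375], [0.0, -1.0, -0.001]]
force: [-0.9, 0.2, -3.3]
finger_gap: 17.7
```

>>> servo_tool --jaw '[1,1,1,1,1,1,1,1]' --pt "0 9 0" --pt "0 18 0" --pt "0 27 0" --pt "0 34 0" --pt "0 40 0" --pt "0 44 0" --pt "0 46 0" --pt "0 47 0" --twist '[0,0,0,0,0,0,0,0]'

```text
time_s: 37.92
tcp_pos: [568.2, -37.6, 279.0]
tool_rot: [[-0.375, -0.0, 0.927], [-0.927, 0.0, -0.375], [-0.0, -1.0, -0.0]]
force: [0.3, 0.9, -4.0]
finger_gap: 17.9
```

>>> servo_tool --jaw '[1,1,1,1,1,1,1,1]' --pt "0 0.5 0" --pt "0 1 0" --pt "0 1.5 0" --pt "0 2 0" --pt "0 2.5 0" --pt "0 3 0" --pt "0 3.5 0" --pt "0 4 0" --twist '[0,0,0,0,0,0,0,0]'

```text
time_s: 38.58
tcp_pos: [568.2, -37.6, 275.2]
tool_rot: [[-0.375, 0.0, 0.927], [-0.927, -0.0, -0.375], [-0.0, -1.0, 0.0]]
force: [-0.3, 0.5, -3.3]
finger_gap: 17.5
```

```bash
python3 - <<'E'
from h import *
go(568,-37.4,260.8,-22)
E
```

```text
t 38.58 tcp [568.16 -37.6  275.15] head -22.04 gap 17.5 F [-0.35  0.48 -3.31] M [-0.03 -0.04  0.01] q7 -0.61
offset [-0.12 14.35 -0.22] twist -0.03578575046299193
```

>>> servo_tool --jaw '[1,1,1,1,1,1,1,1]' --pt "0 0.5 0" --pt "0 1 0" --pt "0 1.5 0" --pt "0 2 0" --pt "0 2.5 0" --pt "0 3 0" --pt "0 3.5 0" --pt "0 4 0" --twist '[0,0,0,0,0,0,0,0]'

```text
time_s: 39.25
tcp_pos: [568.1, -37.7, 271.1]
tool_rot: [[-0.375, -0.0, 0.927], [-0.927, -0.0, -0.375], [0.0, -1.0, -0.0]]
force: [-0.7, -0.8, -3.5]
finger_gap: 17.8
```

>>> servo_tool --jaw '[1,1,1,1,1,1,1,1]' --pt "0 0.5 0" --pt "0 1 0" --pt "0 1.5 0" --pt "0 2 0" --pt "0 2.5 0" --pt "0 3 0" --pt "0 3.5 0" --pt "0 4 0" --twist '[0,0,0,0,0,0,0,0]'

```text
time_s: 39.92
tcp_pos: [568.2, -37.6, 267.2]
tool_rot: [[-0.375, 0.0, 0.927], [-0.927, 0.0, -0.375], [-0.0, -1.0, 0.0]]
force: [0.6, -0.1, -3.3]
finger_gap: 17.6
```

```bash
python3 - <<'E'
from h import *
go(568,-37.4,260.8,-22)
E
```

```text
t 39.92 tcp [568.17 -37.64 267.16] head -22.04 gap 17.6 F [ 0.61 -0.12 -3.34] M [-0.02  0.02 -0.06] q7 -0.62
offset [-0.16  6.36 -0.25] twist -0.03995268961115528
```

>>> servo_tool --jaw '[1,1,1,1,1,1,1,1]' --pt "0 0.5 0" --pt "0 1 0" --pt "0 1.5 0" --pt "0 2 0" --pt "0 3 0" --pt "0 4 0" --pt "0 4.5 0" --pt "0 5 0" --twist '[0,0,0,0,0,0,0,0]'

```text
time_s: 40.58
tcp_pos: [568.1, -37.6, 262.1]
tool_rot: [[-0.375, -0.0, 0.927], [-0.927, 0.0, -0.375], [0.0, -1.0, -0.0]]
force: [0.5, 0.4, -3.9]
finger_gap: 17.5
```

>>> servo_tool --jaw '[1,1,1,1,1,1,1,1]' --pt "0 0 0" --pt "0 0 0" --pt "0 0 0" --pt "0 0 0" --pt "0 0 0" --pt "0 0 0" --pt "0 0 0" --pt "0 0 0" --twist '[-2,-6,-10,-15,-20,-25,-30,-34]'

```text
time_s: 41.25
tcp_pos: [568.4, -37.5, 262.2]
tool_rot: [[0.211, 0.001, 0.977], [-0.977, 0.0, 0.211], [-0.0, -1.0, 0.001]]
force: [0.9, 0.3, -4.3]
finger_gap: 17.5
```

```bash
python3 - <<'E'
from h import *
go(568,-37.4,260.8,-22)
E
```

```text
t 41.25 tcp [568.38 -37.54 262.24] head 12.2 gap 17.5 F [ 0.95  0.3  -4.27] M [ 0.13 -0.29 -0.09] q7 -0.08
offset [-0.22  1.44 -0.34] twist 34.19589075339527
```

>>> servo_tool --jaw '[1,1,1,1,1,1,1,1]' --pt "0 0 0" --pt "0 0 0" --pt "0 0 0" --pt "0 0 0" --pt "0 0 0" --pt "0 0 0" --pt "0 0 0" --pt "0 0 0" --twist '[-5,-10,-15,-20,-25,-30,-34,-36]'

```text
time_s: 41.92
tcp_pos: [568.6, -37.5, 262.3]
tool_rot: [[0.745, 0.001, 0.667], [-0.667, 0.001, 0.745], [0.0, -1.0, 0.001]]
force: [0.8, 0.1, -4.6]
finger_gap: 18.0
```

>>> servo_tool --jaw '[1,1,1,1,1,1,1,1]' --pt "0 0 0" --pt "0 0 0" --pt "0 0 0" --pt "0 0 0" --pt "0 0 0" --pt "0 0 0" --pt "0 0 0" --pt "0 0 0" --twist '[-0.5,-1,-2,-3,-4,-5,-6,-6]'

```text
time_s: 42.58
tcp_pos: [568.4, -37.4, 262.3]
tool_rot: [[0.809, 0.001, 0.587], [-0.587, 0.0, 0.809], [0.0, -1.0, 0.001]]
force: [2.1, 1.6, -5.0]
finger_gap: 17.6
```

```bash
python3 - <<'E'
from h import *
go(568,-37.4,260.8,-22)
E
```

```text
t 42.58 tcp [568.41 -37.44 262.29] head 54.04 gap 17.6 F [ 2.11  1.57 -5.02] M [ 0.57 -1.04 -0.08] q7 0.58
offset [-0.36  1.49 -0.21] twist 76.0440332373469
```

>>> servo_tool --jaw '[1,1,1,1,1,1,1,1]' --pt "0 0 0" --pt "0 0 0" --pt "0 0 0" --pt "0 0 0" --pt "0 0 0" --pt "0 0 0" --pt "0 0 0" --pt "0 0 0" --twist '[-0.5,-1,-1.5,-2,-2.5,-3,-3.5,-4]'

```text
time_s: 43.25
tcp_pos: [568.3, -37.5, 262.3]
tool_rot: [[0.848, 0.0, 0.53], [-0.53, 0.0, 0.848], [0.0, -1.0, 0.0]]
force: [2.5, 2.7, -5.1]
finger_gap: 17.9
```

```bash
python3 - <<'E'
from h import *
go(568,-37.4,260.8,-22)
E
```

```text
t 43.25 tcp [568.3  -37.55 262.34] head 57.99 gap 17.9 F [ 2.5   2.73 -5.1 ] M [ 0.86 -1.33 -0.31] q7 0.64
offset [-0.33  1.54 -0.03] twist 79.9947749022043
```

>>> servo_tool --jaw '[1,1,1,1,1,1,1,1]' --pt "0 0 0" --pt "0 0 0" --pt "0 0 0" --pt "0 0 0" --pt "0 0 0" --pt "0 0 0" --pt "0 0 0" --pt "0 0 0" --twist '[-0.5,-1,-1.5,-2,-2.5,-3,-3,-3]'

```text
time_s: 43.92
tcp_pos: [568.3, -37.5, 262.3]
tool_rot: [[0.874, 0.0, 0.485], [-0.485, 0.0, 0.874], [0.0, -1.0, 0.0]]
force: [4.9, 2.0, -3.2]
finger_gap: 17.9
```

```bash
python3 - <<'E'
from h import *
go(568,-37.4,260.8,-22)
E
```

```text
t 43.92 tcp [568.25 -37.54 262.32] head 60.97 gap 17.9 F [ 4.95  1.97 -3.16] M [ 1.   -1.38 -0.39] q7 0.69
offset [-0.29  1.52  0.  ] twist 82.96547518196978
```

>>> servo_tool --jaw '[1,1,1,1,1,1,1,1]' --pt "0 0 0" --pt "0 0 0" --pt "0 0 0" --pt "0 0 0" --pt "0 0 0" --pt "0 0 0" --pt "0 0 0" --pt "0 0 0" --twist '[-0.5,-1,-1.5,-2,-2,-2,-2,-2]'

```text
time_s: 44.58
tcp_pos: [568.3, -37.6, 262.3]
tool_rot: [[0.891, 0.0, 0.455], [-0.455, 0.0, 0.891], [0.0, -1.0, 0.0]]
force: [2.6, 3.0, -1.7]
finger_gap: 17.8
```

```bash
python3 - <<'E'
from h import *
go(568,-37.4,260.8,-22)
E
```

```text
t 44.58 tcp [568.28 -37.56 262.31] head 62.97 gap 17.8 F [ 2.57  3.   -1.7 ] M [ 1.11 -1.38 -0.42] q7 0.72
offset [-0.32  1.51  0.01] twist 84.96530907348561
```

>>> servo_tool --jaw '[1,1,1,1,1,1,1,1]' --pt "0 0 0" --pt "0 0 0" --pt "0 0 0" --pt "0 0 0" --pt "0 0 0" --pt "0 0 0" --pt "0 0 0" --pt "0 0 0" --twist '[1,2,3,4,5,5,5,5]'

```text
time_s: 45.25
tcp_pos: [568.3, -37.6, 262.3]
tool_rot: [[0.848, 0.0, 0.53], [-0.53, 0.0, 0.848], [0.0, -1.0, 0.0]]
force: [2.9, 2.5, -1.8]
finger_gap: 17.4
```

```bash
python3 - <<'E'
from h import *
go(568,-37.4,260.8,-22)
E
```

```text
t 45.25 tcp [568.25 -37.59 262.28] head 57.97 gap 17.4 F [ 2.92  2.48 -1.8 ] M [ 1.13 -1.45  0.04] q7 0.64
offset [-0.31  1.48  0.03] twist 79.9710821004732
```

>>> servo_tool --jaw '[1,1,1,1,1,1,1,1]' --pt "0 -2 0" --pt "0 -5 0" --pt "0 -10 0" --pt "0 -17 0" --pt "0 -27 0" --pt "0 -38 0" --pt "0 -50 0" --pt "0 -62 0" --twist '[0,0,0,0,0,0,0,0]'

```text
time_s: 45.92
tcp_pos: [567.6, -38.1, 325.4]
tool_rot: [[0.847, -0.001, 0.531], [-0.531, -0.001, 0.847], [-0.0, -1.0, -0.002]]
force: [0.4, 0.1, -3.7]
finger_gap: 17.4
```

>>> servo_tool --jaw '[1,1,1,1,1,1,1,1]' --pt "0 -12 0" --pt "0 -24 0" --pt "0 -36 0" --pt "0 -46 0" --pt "0 -54 0" --pt "0 -58 0" --pt "0 -60 0" --pt "0 -60 0" --twist '[0,0,0,0,0,0,0,0]'

```text
time_s: 46.58
tcp_pos: [568.2, -37.7, 384.3]
tool_rot: [[0.848, 0.0, 0.531], [-0.531, -0.0, 0.848], [0.0, -1.0, -0.0]]
force: [0.2, 0.6, -2.9]
finger_gap: 17.7
```

```bash
python3 - <<'E'
from h import *
go(566.2,-132.4,384,38)
two('14.png',(240,160,440,290),(260,130,360,250),5)
s=lambda P:((proj('side',P)-[260,130]+.5)*5-.5)
x,y,z=arm.sense()['tcp_pos'];print(s((x,y,z-240)),s((x,y,z-180)),s((568,-37.4,125)))
cv2.imwrite('pics/zt14.png',cv2.resize(cv2.imread('pics/zt14.png'),None,fx=.7,fy=.7))
E
```

```text
t 46.58 tcp [568.16 -37.66 384.31] head 57.96 gap 17.7 F [ 0.18  0.63 -2.9 ] M [ 0.05 -0.12 -0.01] q7 0.74
offset [ 48.6    0.32 -81.35] twist 19.957630319104126
[314.2  326.31] [312.29 234.22] [314.42 354.06]
```

View pics/zs14.png

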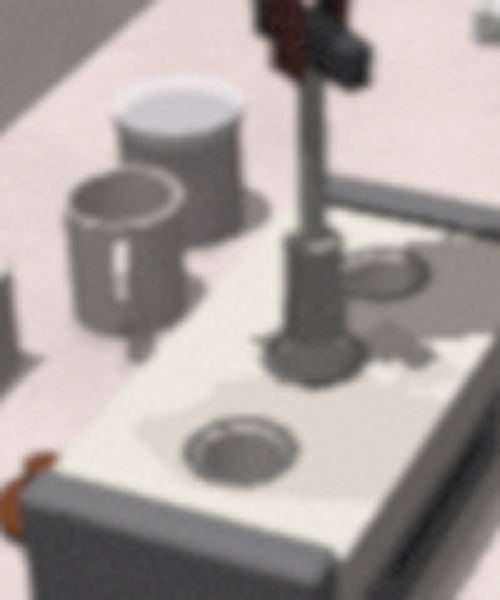

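View pics/zt14.png

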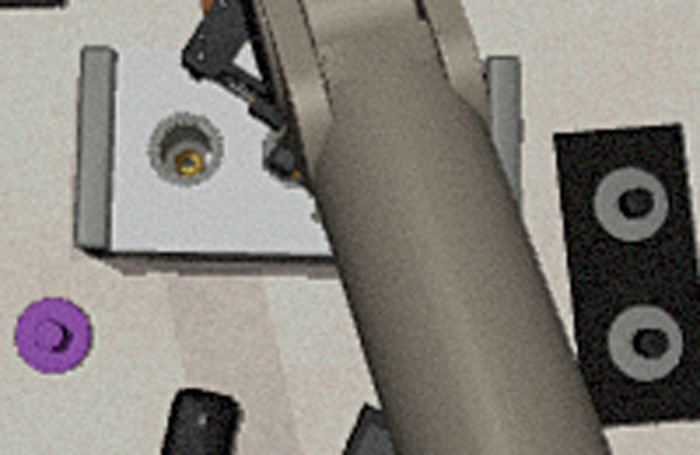

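```bash
python3 - <<'E'
from h import *
im=cv2.imread('pics/s14.png')[125:155,305:340]
im=cv2.convertScaleAbs(im,alpha=2.2)
im=cv2.resize(im,None,fx=18,fy=18,interpolation=cv2.INTER_CUBIC)
o=lambda P:((proj('side',P)+[.3,.7]-[305,125]+.5)*18-.5)
x,y,z=arm.sense()['tcp_pos']
for h,c in((136,(0,255,0)),(142,(255,255,0)),(148,(0,0,255))):
    for P,_ in barpolys(x,y,z-61,h,0):
        cv2.polylines(im,[np.array([o(p) for p in P]).round().astype(int)],False,c,1)
cv2.imwrite('pics/o14b.png',im)
E
```

```text
(no output)
```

View pics/o14b.png

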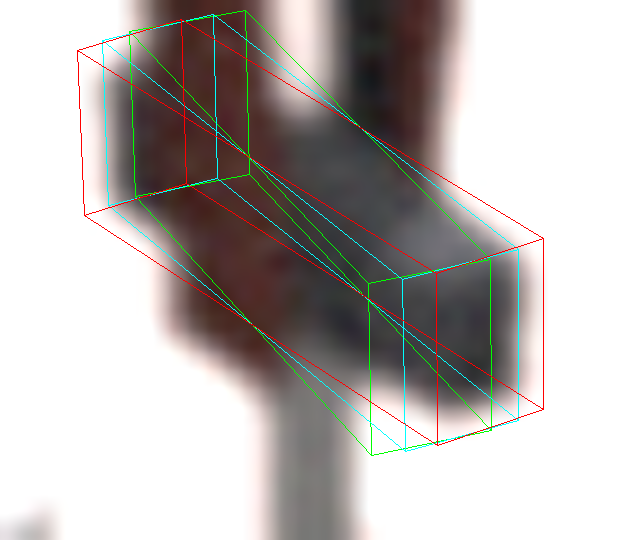

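>>> servo_tool --jaw '[1,1,1,1,1,1,1,1]' --pt "3 0 -5" --pt "10 0 -17" --pt "19 0 -33" --pt "29 0 -49" --pt "38 0 -64" --pt "44 0 -75" --pt "48 0 -80" --pt "48.6 0 -81.4" --twist '[1,4,7,10,13,15,15,15]'

```text
time_s: 47.35
tcp_pos: [566.1, -134.8, 384.0]
tool_rot: [[0.679, -0.0, 0.734], [-0.734, -0.0, 0.679], [0.0, -1.0, -0.0]]
force: [-0.4, 0.0, -3.0]
finger_gap: 17.9
```

>>> servo_tool --jaw '[1,1,1,1,1,1,1,1]' --pt "0 0 0" --pt "0 0 0" --pt "0 0 0" --pt "0 0 0" --pt "0 0 0" --pt "0 0 0" --pt "0 0 0" --pt "0 0 0" --twist '[0,0,0,0,0,0,0,0]'

```text
time_s: 48.02
tcp_pos: [566.2, -132.3, 384.2]
tool_rot: [[0.682, 0.0, 0.732], [-0.732, -0.0, 0.682], [0.0, -1.0, 0.0]]
force: [-0.0, 0.6, -3.4]
finger_gap: 17.7
```

```bash
python3 - <<'E'
from h import *
go(566.2,-132.4,384,43)
two('15.png',(240,160,440,290),(260,130,400,250),5)
s=lambda P:((proj('side',P)-[260,130]+.5)*5-.5)
x,y,z=arm.sense()['tcp_pos'];print(s((x,y,z-240)),s((x,y,z-180)),s((566.2,-132.4,125)))
E
```

```text
t 48.02 tcp [ 566.19 -132.29  384.19] head 42.97 gap 17.7 F [-0.    0.61 -3.37] M [-0.   -0.1   0.03] q7 0.66
offset [ 0.09  0.19 -0.07] twist -0.025866005712970264
[381.05 243.9 ] [381.16 154.9 ] [381.01 271.32]
```

View pics/zs15.png

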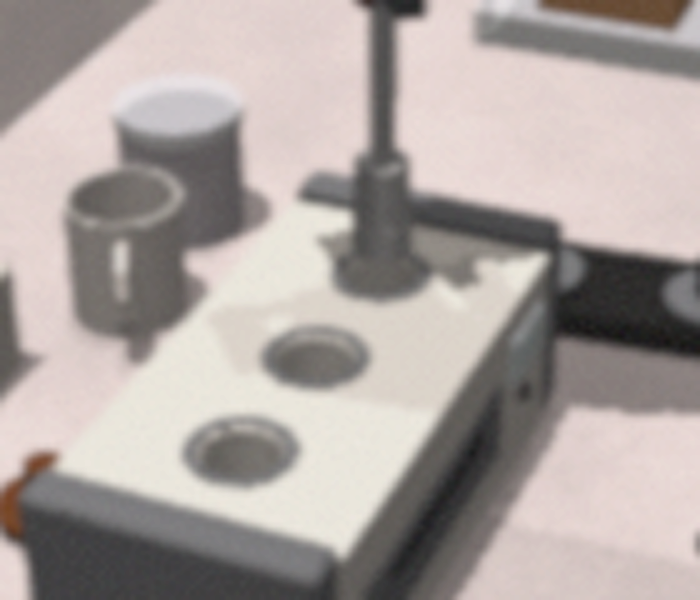

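The socket is centred over bore 1, at crop (381,260). Lowering.

>>> servo_tool --jaw '[1,1,1,1,1,1,1,1]' --pt "0 3 0" --pt "0 8 0" --pt "0 15 0" --pt "0 23 0" --pt "0 31 0" --pt "0 40 0" --pt "0 49 0" --pt "0 58 0" --twist '[0,0,0,0,0,0,0,0]'

```text
time_s: 48.78
tcp_pos: [566.0, -132.4, 325.0]
tool_rot: [[0.682, -0.0, 0.732], [-0.732, 0.0, 0.682], [-0.0, -1.0, -0.0]]
force: [0.7, -0.1, -3.9]
finger_gap: 17.6
```

>>> servo_tool --jaw '[1,1,1,1,1,1,1,1]' --pt "0 9 0" --pt "0 18 0" --pt "0 27 0" --pt "0 34 0" --pt "0 40 0" --pt "0 44 0" --pt "0 46 0" --pt "0 47 0" --twist '[0,0,0,0,0,0,0,0]'

```text
time_s: 49.45
tcp_pos: [566.2, -132.4, 279.0]
tool_rot: [[0.682, 0.0, 0.732], [-0.732, 0.0, 0.682], [-0.0, -1.0, 0.0]]
force: [0.0, -0.1, -2.7]
finger_gap: 18.1
```

>>> servo_tool --jaw '[1,1,1,1,1,1,1,1]' --pt "0 0.5 0" --pt "0 1 0" --pt "0 1.5 0" --pt "0 2 0" --pt "0 2.5 0" --pt "0 3 0" --pt "0 3.5 0" --pt "0 4 0" --twist '[0,0,0,0,0,0,0,0]'

```text
time_s: 50.12
tcp_pos: [566.2, -132.4, 275.2]
tool_rot: [[0.682, 0.0, 0.732], [-0.732, -0.0, 0.682], [0.0, -1.0, -0.0]]
force: [-0.1, -0.3, -3.8]
finger_gap: 17.9
```

```bash
python3 - <<'E'
from h import *
go(566.2,-132.4,260.8,43)
E
```

```text
t 50.12 tcp [ 566.17 -132.42  275.16] head 42.96 gap 17.9 F [-0.07 -0.32 -3.78] M [ 0.03 -0.1   0.  ] q7 0.59
offset [ 0.01 14.36  0.04] twist -0.03750270432499292
```

>>> servo_tool --jaw '[1,1,1,1,1,1,1,1]' --pt "0 0.5 0" --pt "0 1 0" --pt "0 1.5 0" --pt "0 2 0" --pt "0 2.5 0" --pt "0 3 0" --pt "0 3.5 0" --pt "0 4 0" --twist '[0,0,0,0,0,0,0,0]'

```text
time_s: 50.78
tcp_pos: [566.4, -132.4, 271.5]
tool_rot: [[0.682, 0.001, 0.732], [-0.732, -0.0, 0.682], [0.001, -1.0, 0.0]]
force: [0.3, -0.4, -0.3]
finger_gap: 17.6
```

```bash
python3 - <<'E'
from h import *
go(566.2,-132.4,260.8,43)
E
```

```text
t 50.78 tcp [ 566.42 -132.39  271.46] head 42.96 gap 17.6 F [ 0.34 -0.41 -0.27] M [ 0.01 -0.19 -0.03] q7 0.58
offset [-0.15 10.66 -0.17] twist -0.03752336351539043
```

Light contact (3.5 N) at the taper. I'll search in angle with a little more press.

>>> servo_tool --jaw '[1,1,1,1,1,1,1,1]' --pt "0 0.5 0" --pt "0 1 0" --pt "0 1.5 0" --pt "0 2 0" --pt "0 2 0" --pt "0 2 0" --pt "0 2 0" --pt "0 2 0" --twist '[0,0,0,0,1,2,3,4]'

```text
time_s: 51.45
tcp_pos: [566.1, -132.3, 268.8]
tool_rot: [[0.627, -0.0, 0.779], [-0.779, 0.0, 0.627], [-0.0, -1.0, 0.0]]
force: [0.8, 0.3, -2.6]
finger_gap: 17.5
```

```bash
python3 - <<'E'
from h import *
go(566.2,-132.4,260.8,43)
E
```

```text
t 51.45 tcp [ 566.08 -132.34  268.85] head 38.86 gap 17.5 F [ 0.76  0.31 -2.63] M [ 0.13 -0.68 -0.02] q7 0.52
offset [0.13 8.05 0.06] twist -4.1414970274534255
```

>>> servo_tool --jaw '[1,1,1,1,1,1,1,1]' --pt "0 0.5 0" --pt "0 1 0" --pt "0 2 0" --pt "0 3 0" --pt "0 4 0" --pt "0 5 0" --pt "0 6 0" --pt "0 6.5 0" --twist '[0,0,0,0,0,0,0,0]'

```text
time_s: 52.12
tcp_pos: [566.2, -132.4, 262.5]
tool_rot: [[0.629, -0.0, 0.778], [-0.778, 0.0, 0.629], [-0.0, -1.0, 0.0]]
force: [0.8, -0.2, -2.7]
finger_gap: 17.5
```

```bash
python3 - <<'E'
from h import *
go(566.2,-132.4,260.8,43)
E
```

```text
t 52.12 tcp [ 566.16 -132.38  262.53] head 38.96 gap 17.5 F [ 0.75 -0.16 -2.71] M [ 0.08 -0.6  -0.01] q7 0.51
offset [0.04 1.73 0.02] twist -4.035345476794475
```

>>> servo_tool --jaw '[1,1,1,1,1,1,1,1]' --pt "0 0 0" --pt "0 0 0" --pt "0 0 0" --pt "0 0 0" --pt "0 0 0" --pt "0 0 0" --pt "0 0 0" --pt "0 0 0" --twist '[-2,-6,-10,-15,-20,-25,-30,-35]'

```text
time_s: 52.78
tcp_pos: [566.4, -132.6, 262.6]
tool_rot: [[0.962, 0.001, 0.273], [-0.273, 0.0, 0.962], [0.001, -1.0, 0.0]]
force: [2.3, 0.6, -4.9]
finger_gap: 17.7
```

>>> servo_tool --jaw '[1,1,1,1,1,1,1,1]' --pt "0 0 0" --pt "0 0 0" --pt "0 0 0" --pt "0 0 0" --pt "0 0 0" --pt "0 0 0" --pt "0 0 0" --pt "0 0 0" --twist '[-5,-10,-15,-20,-25,-30,-33,-34]'

```text
time_s: 53.45
tcp_pos: [566.6, -132.7, 262.6]
tool_rot: [[0.951, 0.001, -0.31], [0.31, 0.0, 0.951], [0.001, -1.0, -0.0]]
force: [2.8, 0.3, -5.6]
finger_gap: 17.8
```

```bash
python3 - <<'E'
from h import *
go(566.2,-132.4,260.8,43)
E
```

```text
t 53.45 tcp [ 566.58 -132.69  262.59] head 108.06 gap 17.8 F [ 2.83  0.27 -5.57] M [ 0.12 -1.24 -0.12] q7 1.59
offset [-0.28  1.79  0.4 ] twist 65.06037606612473
```

>>> servo_tool --jaw '[1,1,1,1,1,1,1,1]' --pt "0 0 0" --pt "0 0 0" --pt "0 0 0" --pt "0 0 0" --pt "0 0 0" --pt "0 0 0" --pt "0 0 0" --pt "0 0 0" --twist '[-0.5,-1,-2,-3,-4,-5,-6,-6]'

```text
time_s: 54.12
tcp_pos: [566.3, -132.5, 262.7]
tool_rot: [[0.913, 0.0, -0.407], [0.407, 0.0, 0.913], [0.0, -1.0, -0.0]]
force: [3.5, -0.5, -7.2]
finger_gap: 18.0
```

```bash
python3 - <<'E'
from h import *
go(566.2,-132.4,260.8,43)
E
```

```text
t 54.12 tcp [ 566.25 -132.46  262.68] head 114.03 gap 18.0 F [ 3.52 -0.53 -7.16] M [ 0.03 -1.56 -0.01] q7 1.68
offset [-0.03  1.88  0.08] twist 71.03381801674388
```

>>> servo_tool --jaw '[1,1,1,1,1,1,1,1]' --pt "0 0 0" --pt "0 0 0" --pt "0 0 0" --pt "0 0 0" --pt "0 0 0" --pt "0 0 0" --pt "0 0 0" --pt "0 0 0" --twist '[-0.5,-1,-1.5,-2,-2.5,-3,-3.5,-4]'

```text
time_s: 54.78
tcp_pos: [566.3, -132.5, 262.8]
tool_rot: [[0.883, 0.0, -0.469], [0.469, -0.0, 0.883], [0.0, -1.0, -0.0]]
force: [3.8, -0.1, -6.0]
finger_gap: 17.6
```

```bash
python3 - <<'E'
from h import *
go(566.2,-132.4,260.8,43)
E
```

```text
t 54.78 tcp [ 566.25 -132.46  262.78] head 117.99 gap 17.6 F [ 3.78 -0.07 -5.98] M [ 0.14 -1.71 -0.33] q7 1.74
offset [-0.02  1.98  0.08] twist 74.99324244587093
```

>>> servo_tool --jaw '[1,1,1,1,1,1,1,1]' --pt "0 0 0" --pt "0 0 0" --pt "0 0 0" --pt "0 0 0" --pt "0 0 0" --pt "0 0 0" --pt "0 0 0" --pt "0 0 0" --twist '[-0.5,-1,-1.5,-2,-2.5,-3,-3,-3]'

```text
time_s: 55.45
tcp_pos: [566.3, -132.4, 262.8]
tool_rot: [[0.857, 0.0, -0.515], [0.515, -0.0, 0.857], [0.0, -1.0, -0.0]]
force: [4.7, 0.1, -4.7]
finger_gap: 17.7
```

```bash
python3 - <<'E'
from h import *
go(566.2,-132.4,260.8,43)
E
```

```text
t 55.45 tcp [ 566.26 -132.43  262.82] head 120.96 gap 17.7 F [ 4.69  0.05 -4.66] M [ 0.07 -1.71 -0.33] q7 1.78
offset [-0.04  2.02  0.06] twist 77.9640995148569
```

>>> servo_tool --jaw '[1,1,1,1,1,1,1,1]' --pt "0 0 0" --pt "0 0 0" --pt "0 0 0" --pt "0 0 0" --pt "0 0 0" --pt "0 0 0" --pt "0 0 0" --pt "0 0 0" --twist '[-0.5,-1,-1.5,-2,-2.5,-3,-3,-3]'

```text
time_s: 56.12
tcp_pos: [566.5, -132.3, 263.4]
tool_rot: [[0.829, 0.001, -0.559], [0.559, -0.0, 0.829], [0.001, -1.0, -0.001]]
force: [2.8, 0.2, 3.3]
finger_gap: 17.6
```

```bash
python3 - <<'E'
from h import *
go(566.2,-132.4,260.8,43)
E
```

```text
t 56.12 tcp [ 566.52 -132.27  263.37] head 123.99 gap 17.6 F [2.84 0.22 3.25] M [-0.   -1.29 -0.18] q7 1.83
offset [-0.34  2.57  0.07] twist 80.98998307549307
```

>>> servo_tool --jaw '[1,1,1,1,1,1,1,1]' --pt "0 0 0" --pt "0 0 0" --pt "0 0 0" --pt "0 0 0" --pt "0 0 0" --pt "0 0 0" --pt "0 0 0" --pt "0 0 0" --twist '[1,2,3,4,5,5,5,5]'

```text
time_s: 56.78
tcp_pos: [566.4, -132.3, 263.0]
tool_rot: [[0.875, 0.001, -0.484], [0.484, -0.0, 0.875], [0.0, -1.0, -0.0]]
force: [2.2, 0.4, 4.8]
finger_gap: 17.6
```

```bash
python3 - <<'E'
from h import *
go(566.2,-132.4,260.8,43)
E
```

```text
t 56.78 tcp [ 566.39 -132.33  262.99] head 118.97 gap 17.6 F [2.22 0.44 4.78] M [ 0.03 -1.38  0.03] q7 1.75
offset [-0.2   2.19  0.03] twist 75.9688587972733
```

>>> servo_tool --jaw '[1,1,1,1,1,1,1,1]' --pt "0 -2 0" --pt "0 -5 0" --pt "0 -10 0" --pt "0 -17 0" --pt "0 -27 0" --pt "0 -38 0" --pt "0 -50 0" --pt "0 -62 0" --twist '[0,0,0,0,0,0,0,0]'

```text
time_s: 57.45
tcp_pos: [565.8, -132.1, 326.1]
tool_rot: [[0.875, -0.001, -0.485], [0.485, -0.0, 0.875], [-0.001, -1.0, 0.0]]
force: [-0.3, 0.4, -3.6]
finger_gap: 17.8
```

>>> servo_tool --jaw '[1,1,1,1,1,1,1,1]' --pt "0 -12 0" --pt "0 -24 0" --pt "0 -36 0" --pt "0 -46 0" --pt "0 -54 0" --pt "0 -61 0" --pt "0 -66 0" --pt "0 -68 0" --twist '[0,0,0,0,0,0,0,0]'

```text
time_s: 58.12
tcp_pos: [566.3, -132.4, 393.4]
tool_rot: [[0.875, 0.001, -0.484], [0.484, -0.0, 0.875], [0.0, -1.0, -0.0]]
force: [0.8, 0.4, -3.4]
finger_gap: 17.7
```

```bash
python3 - <<'E'
from h import *
go(509.8,340.9,410,118)
two('16.png',(240,160,440,290),(260,70,400,210),4)
s=lambda P:((proj('side',P)-[260,70]+.5)*4-.5)
x,y,z=arm.sense()['tcp_pos'];print(s((x,y,z-240)),s((x,y,z-180)),s((x,y,z-48)))
cv2.imwrite('pics/zt16.png',cv2.resize(cv2.imread('pics/zt16.png'),None,fx=.8,fy=.8))
E
```

```text
t 58.12 tcp [ 566.31 -132.39  393.39] head 118.96 gap 17.7 F [ 0.82  0.39 -3.43] M [ 0.12 -0.16  0.01] q7 1.86
offset [179.7  -16.69 441.47] twist 0.9566086575177764
[304.75 425.08] [304.84 353.31] [305.05 179.92]
```

View pics/zs16.png

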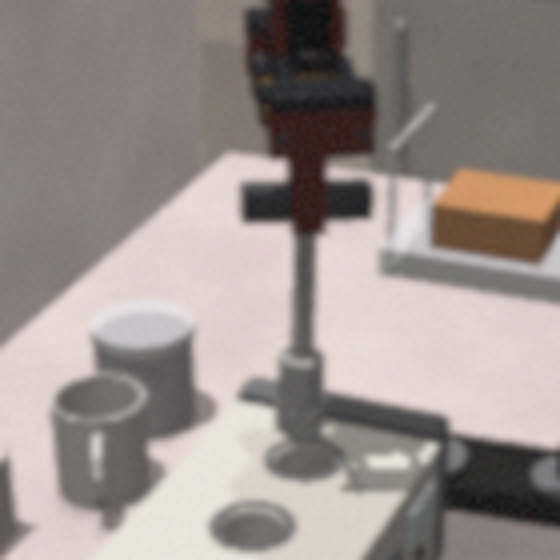

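View pics/zt16.png

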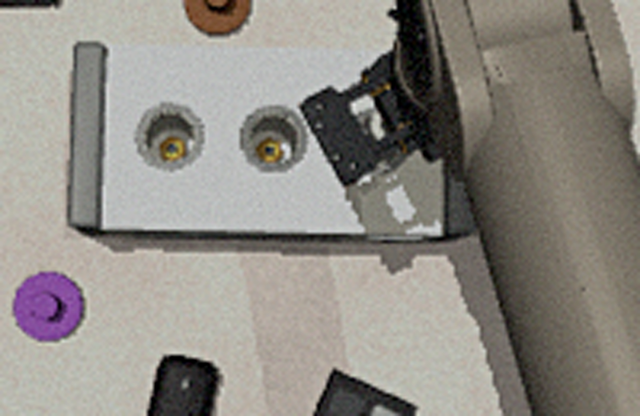

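All three nuts are turned. The side view shows the wrench tilted by about 1° in the grip, so I'll re-measure above the stand. Moving there now.

>>> servo_tool --jaw '[1,1,1,1,1,1,1,1]' --pt "3 -3 7" --pt "10 -8 24" --pt "20 -13 48" --pt "31 -15 76" --pt "42 -15 104" --pt "54 -15 132" --pt "66 -15 162" --pt "78 -15 192" --twist '[0,0,0,0,0,0,0,0]'

```text
time_s: 58.88
tcp_pos: [540.1, 76.7, 408.0]
tool_rot: [[0.874, 0.0, -0.486], [0.486, 0.0, 0.874], [0.0, -1.0, 0.0]]
force: [1.1, 1.0, -3.3]
finger_gap: 17.6
```

>>> servo_tool --jaw '[1,1,1,1,1,1,1,1]' --pt "12 0 30" --pt "25 0 61" --pt "38 0 93" --pt "52 0 127" --pt "66 0 162" --pt "79 0 194" --pt "90 0 220" --pt "97 0 239" --twist '[0,0,0,0,0,0,0,0]'

```text
time_s: 59.55
tcp_pos: [507.4, 334.3, 408.2]
tool_rot: [[0.872, -0.001, -0.489], [0.489, 0.002, 0.872], [0.0, -1.0, 0.002]]
force: [0.2, 0.0, -3.7]
finger_gap: 18.0
```

>>> servo_tool --jaw '[1,1,1,1,1,1,1,1]' --pt "3 0 6" --pt "4 0 9" --pt "5 0 10" --pt "5 0 10" --pt "5 0 10" --pt "5 0 10" --pt "5 0 10" --pt "5 0 10" --twist '[0,0,0,0,0,0,0,0]'

```text
time_s: 60.22
tcp_pos: [510.5, 339.8, 407.7]
tool_rot: [[0.876, 0.0, -0.483], [0.483, -0.0, 0.876], [0.0, -1.0, -0.0]]
force: [1.1, -0.5, -2.6]
finger_gap: 17.5
```

```bash
python3 - <<'E'
from h import *
go(509.8,340.9,335,118)
two('17.png',(150,170,250,270),(240,220,340,365),4)
for n,b in(('side',(240,220)),('top',(150,170))):
  s=lambda P:((proj(n,P)-b+.5)*4-.5)
  x,y,z=arm.sense()['tcp_pos'];print(n,s((x,y,z-240)),s((x,y,z-180)),s((x,y,z-80)),'hole',s((510.2,341,75)))
E
```

```text
t 60.22 tcp [510.5  339.85 407.73] head 118.89 gap 17.5 F [ 1.1  -0.5  -2.64] M [ 0.08 -0.09 -0.01] q7 1.02
offset [-0.11 72.73  1.28] twist 0.8876349116727624
side [134.56 269.92] [124.07 182.66] [104.48  19.52] hole [148.62 392.71]
top [162.65 203.8 ] [138.18 195.68] [ 91.04 180.02] hole [194.93 214.96]
```

View pics/zs17.png

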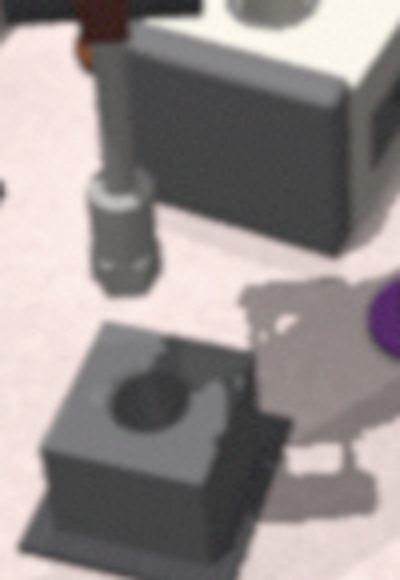

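View pics/zt17.png

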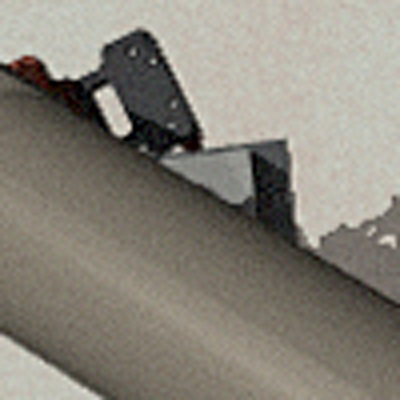

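```bash
python3 - <<'E'
from h import *
t=lambda x,y:('top',170+(x+.5)/8-.5,195+(y+.5)/8-.5)
s=lambda x,y:('side',240+(x+.5)/4-.5,220+(y+.5)/4-.5)
print('stand centre top',atz(*t(237,229),75))
print('hole side',atz(*s(150,401),75),'bias-corr',atz('side',240+150.5/4-.5-.3,220+401.5/4-.5-.7,75))
print(tri(t(237,229),s(150,401)))
# side stand top face corners
c=[(108,324),(255,352),(205,486),(44,450)]
print('side corners',[atz(*s(*q),75)[:2] for q in c], np.mean([atz(*s(*q),75) for q in c],0))
p=lambda P:((proj('side',P)-(240,220)+.5)*4-.5)
x,y,z=510.5,339.85,407.73
for m in(z-240,z-180): print(p((x,y,m)), [p((x+.876*e,y+.483*e,m))-p((x,y,m)) for e in(4,)],[p((x-.483*e,y+.876*e,m))-p((x,y,m)) for e in(4,)])
E
python3 - <<'E'
import cv2
im=cv2.imread('pics/s17.png')[250:330,250:290]
cv2.imwrite('pics/z17b.png',cv2.convertScaleAbs(cv2.resize(im,None,fx=7.5,fy=7.5,interpolation=cv2.INTER_CUBIC),alpha=1.6))
E
```

```text
stand centre top [510.75 338.54  75.  ]
hole side [506.84 345.57  75.  ] bias-corr [508.33 344.18  75.  ]
(array([510.96, 340.31,  67.2 ]), np.float64(0.9147793409185752))
side corners [array([554.65, 307.57]), array([469.74, 293.55]), array([455.15, 381.73]), array([542.32, 394.86])] [505.46 344.43  75.  ]
[134.55 269.24] [array([-7.94,  0.62])] [array([-0.06,  5.85])]
[124.07 181.99] [array([-8.28,  0.62])] [array([-0.11,  5.73])]
```

View pics/z17b.png

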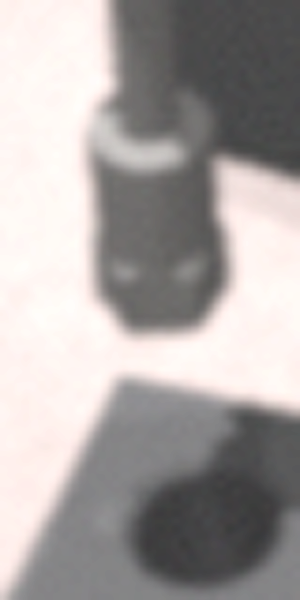

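```bash
python3 - <<'E'
from h import *
go(506.5,339.5,325)
E
```

```text
t 60.32 tcp [510.28 340.24 407.72] head 118.93 gap 17.5 F [ 0.01 -0.09 -3.43] M [ 0.1  -0.11  0.01] q7 1.02
offset [-3.67 82.72  1.18] twist None
```

>>> servo_tool --jaw '[1,1,1,1,1,1,1,1]' --pt "-1 5 0" --pt "-3 15 1" --pt "-3.7 28 1" --pt "-3.7 43 1" --pt "-3.7 58 1" --pt "-3.7 70 1" --pt "-3.7 77 1" --pt "-3.7 80 1" --twist '[0,0,0,0,0,0,0,0]'

```text
time_s: 60.98
tcp_pos: [506.0, 339.2, 325.8]
tool_rot: [[0.875, -0.002, -0.484], [0.484, -0.001, 0.875], [-0.002, -1.0, -0.0]]
force: [0.1, -0.3, -2.9]
finger_gap: 17.8
```

```bash
python3 - <<'E'
from h import *
go(506.5,339.5,325)
snap('side','s18.png')
im=cv2.imread('pics/s18.png')[270:350,240:320]
cv2.imwrite('pics/z18.png',cv2.convertScaleAbs(cv2.resize(im,None,fx=7.5,fy=7.5,interpolation=cv2.INTER_CUBIC),alpha=1.8))
snap('top','t18.png')
im=cv2.imread('pics/t18.png')[190:250,170:240]
cv2.imwrite('pics/z18t.png',cv2.convertScaleAbs(cv2.resize(im,None,fx=7.5,fy=7.5,interpolation=cv2.INTER_CUBIC),alpha=1.8))
E
```

```text
t 60.98 tcp [505.98 339.16 325.78] head 118.98 gap 17.8 F [ 0.06 -0.3  -2.94] M [ 0.07 -0.11 -0.04] q7 0.97
offset [0.62 0.77 0.05] twist None
```

View pics/z18.png

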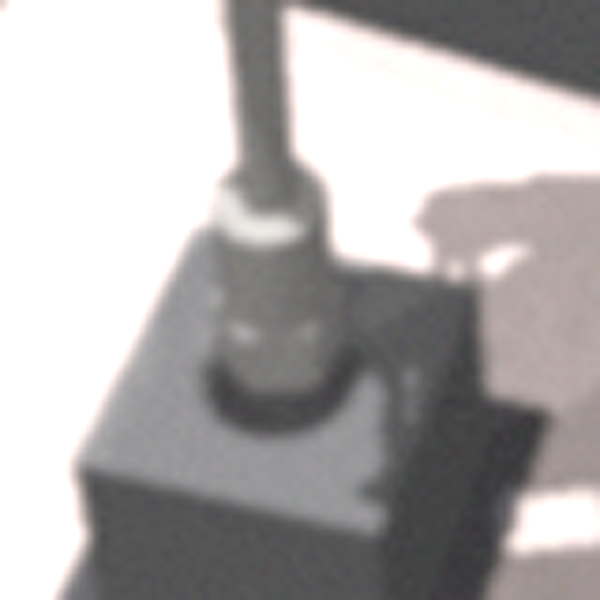

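View pics/z18t.png

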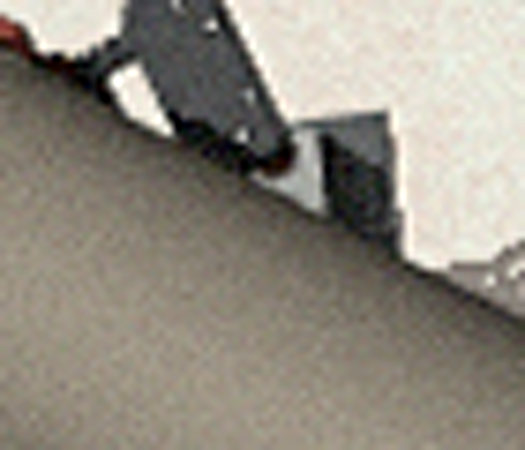

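Horizontally the socket is centred on the hole (280 against 282); perpendicular it can go about 1 mm nearer. Lowering gently.

>>> servo_tool --jaw '[1,1,1,1,1,1,1,1]' --pt "0 0 0.5" --pt "0 1 1" --pt "0 3 1" --pt "0 6 1" --pt "0 9 1" --pt "0 12 1" --pt "0 15 1" --pt "0 16 1" --twist '[0,0,0,0,0,0,0,0]'

```text
time_s: 61.75
tcp_pos: [505.8, 340.3, 311.0]
tool_rot: [[0.875, -0.001, -0.484], [0.484, -0.001, 0.875], [-0.001, -1.0, -0.0]]
force: [-1.1, -0.4, -3.3]
finger_gap: 17.4
```

```bash
python3 - <<'E'
from h import *
go(506.5,339.5,325)
E
```

```text
t 61.75 tcp [505.8  340.32 310.99] head 118.96 gap 17.4 F [-1.12 -0.38 -3.34] M [ 0.11 -0.15  0.06] q7 0.95
offset [  0.2  -14.01  -1.06] twist None
```

>>> servo_tool --jaw '[1,1,1,1,1,1,1,1]' --pt "0 1 0" --pt "0 2 0" --pt "0 4 0" --pt "0 6 0" --pt "0 8 0" --pt "0 10 0" --pt "0 11 0" --pt "0 12 0" --twist '[0,0,0,0,0,0,0,0]'

```text
time_s: 62.42
tcp_pos: [505.9, 340.5, 299.5]
tool_rot: [[0.875, -0.0, -0.484], [0.484, -0.0, 0.875], [-0.0, -1.0, -0.0]]
force: [-0.1, -0.7, -4.1]
finger_gap: 17.7
```

```bash
python3 - <<'E'
from h import *
go(506.5,339.5,325)
E
```

```text
t 62.42 tcp [505.92 340.52 299.5 ] head 118.96 gap 17.7 F [-0.12 -0.68 -4.14] M [ 0.06 -0.13  0.  ] q7 0.95
offset [  0.02 -25.5   -1.17] twist None
```

>>> servo_tool --jaw '[1,1,1,1,1,1,1,1]' --pt "0 4 0" --pt "0 10 0" --pt "0 17 0" --pt "0 25 0" --pt "0 32 0" --pt "0 37 0" --pt "0 41 0" --pt "0 42 0" --twist '[0,0,0,0,0,0,0,0]'

```text
time_s: 63.08
tcp_pos: [505.7, 340.3, 256.7]
tool_rot: [[0.875, -0.001, -0.484], [0.484, -0.001, 0.875], [-0.001, -1.0, -0.0]]
force: [-0.1, -0.8, -3.4]
finger_gap: 17.7
```

>>> servo_tool --jaw '[1,1,1,1,1,1,1,1]' --pt "0 1 0" --pt "0 2 0" --pt "0 3 0" --pt "0 4 0" --pt "0 4.5 0" --pt "0 5 0" --pt "0 5.5 0" --pt "0 5.5 0" --twist '[0,0,0,0,0,0,0,0]'

```text
time_s: 63.75
tcp_pos: [505.9, 340.5, 252.2]
tool_rot: [[0.875, 0.0, -0.484], [0.484, -0.0, 0.875], [0.0, -1.0, -0.0]]
force: [0.5, 0.7, -3.4]
finger_gap: 17.5
```

```bash
python3 - <<'E'
from h import *
go(506.5,339.5,325)
E
```

```text
t 63.75 tcp [505.92 340.53 252.16] head 118.96 gap 17.5 F [ 0.45  0.69 -3.43] M [ 0.13 -0.14 -0.03] q7 0.91
offset [  0.01 -72.84  -1.18] twist None
```

>>> servo_tool --jaw '[1,1,1,1,1,1,1,1]' --pt "0 0.5 0" --pt "0 1 0" --pt "0 1.5 0" --pt "0 2 0" --pt "0 2 0" --pt "0 2 0" --pt "0 2 0" --pt "0 2 0" --twist '[0,0,0,0,0,0,0,0]'

```text
time_s: 64.42
tcp_pos: [506.2, 341.0, 251.6]
tool_rot: [[0.875, 0.001, -0.484], [0.484, 0.0, 0.875], [0.001, -1.0, -0.0]]
force: [-0.5, -1.8, 7.2]
finger_gap: 17.5
```

```bash
python3 - <<'E'
from h import *
go(506.5,339.5,325)
E
```

```text
t 64.42 tcp [506.18 341.   251.57] head 118.96 gap 17.5 F [-0.45 -1.78  7.18] M [-0.54  0.35  0.04] q7 0.91
offset [ -0.33 -73.43  -1.49] twist None
```

Floor contact (Fz up about 10 N). I'll ease off 0.5 mm, loosen the grip gradually, open and lift.

>>> servo_tool --jaw '[1,1,1,1,0.55,0.5,0.4,0.3]' --pt "0 -0.5 0" --pt "0 -0.7 0" --pt "0 -0.7 0" --pt "0 -0.7 0" --pt "0 -0.7 0" --pt "0 -0.7 0" --pt "0 -0.7 0" --pt "0 -0.7 0" --twist '[0,0,0,0,0,0,0,0]' --squeeze 8

```text
time_s: 65.08
tcp_pos: [505.7, 340.4, 250.4]
tool_rot: [[0.875, -0.001, -0.484], [0.484, -0.0, 0.875], [-0.001, -1.0, 0.0]]
force: [0.3, 0.9, 0.2]
finger_gap: 28.9
```

>>> servo_tool --jaw '[0.2,0.1,0,-0.1,-0.2,-0.2,-0.2,-0.2]' --pt "0 0 0" --pt "0 0 0" --pt "0 0 0" --pt "0 0 0" --pt "0 0 0" --pt "0 0 0" --pt "0 0 0" --pt "0 0 0" --twist '[0,0,0,0,0,0,0,0]'

```text
time_s: 65.75
tcp_pos: [505.9, 340.6, 250.9]
tool_rot: [[0.875, 0.0, -0.484], [0.484, 0.0, 0.875], [0.0, -1.0, -0.0]]
force: [0.4, -1.1, -0.7]
finger_gap: 52.7
```

>>> servo_tool --jaw '[-0.2,-0.2,-0.2,-0.2,-0.2,-0.2,-0.2,-0.2]' --pt "0 -3 0" --pt "0 -8 0" --pt "0 -16 0" --pt "0 -26 0" --pt "0 -38 0" --pt "0 -52 0" --pt "0 -66 0" --pt "0 -80 0" --twist '[0,0,0,0,0,0,0,0]'

```text
time_s: 66.42
tcp_pos: [506.0, 340.7, 332.9]
tool_rot: [[0.875, 0.001, -0.484], [0.484, 0.001, 0.875], [0.001, -1.0, 0.0]]
force: [0.8, -0.2, 0.5]
finger_gap: 52.7
```

```bash
python3 - <<'E'
from h import *
go(409.1,-354.4,290)
snap('side','s19.png');snap('top','t19.png')
im=cv2.imread('pics/s19.png')[120:370,220:460]
cv2.imwrite('pics/z19.png',cv2.convertScaleAbs(cv2.resize(im,None,fx=2.4,fy=2.4,interpolation=cv2.INTER_CUBIC),alpha=1.5))
cv2.imwrite('pics/z19t.png',cv2.convertScaleAbs(cv2.resize(cv2.imread('pics/t19.png')[150:290,170:450],(800,400),interpolation=cv2.INTER_CUBIC),alpha=1.5))
E
```

```text
t 66.42 tcp [505.96 340.75 332.94] head 118.96 gap 52.7 F [ 0.8  -0.21  0.55] M [ 0.09 -0.07 -0.02] q7 0.97
offset [-421.4    42.42 -561.32] twist None
```

View pics/z19.png

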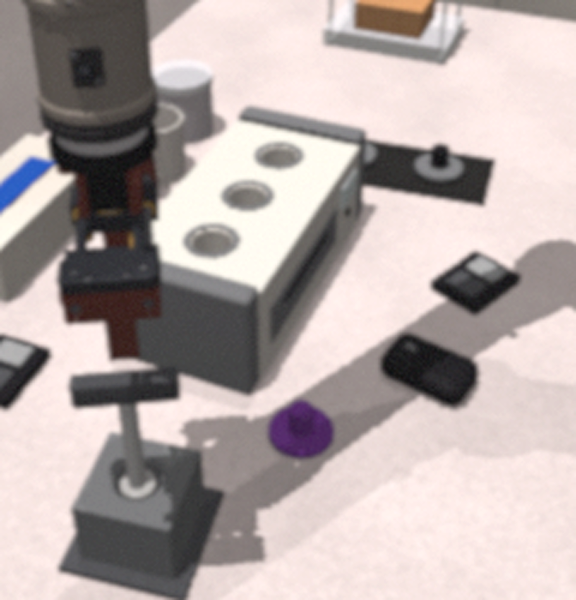

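View pics/z19t.png

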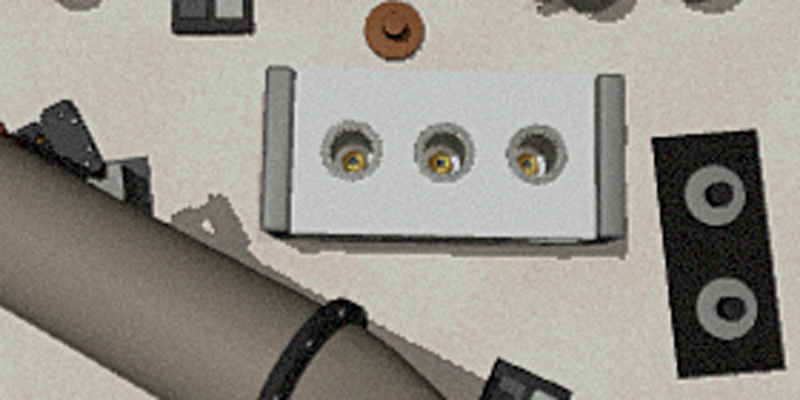

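The wrench stands in its stand again, and both caps are still on the mat at crop (715,195) and (727,308). Next I'll fetch the caps.

```bash
python3 - <<'E'
from h import *
print(atz(*T_(715,195),16.5),atz(*T_(727,308),16.5), atz(*T_(719,192),45.5),atz(*T_(732,307),45.5))
go(536,-344,300)
E
```

```text
[ 537.26 -344.52   16.5 ] [ 412.57 -354.22   16.5 ] [ 537.73 -341.07   45.5 ] [ 413.54 -351.52   45.5 ]
t 66.52 tcp [506.43 341.67 334.24] head 118.95 gap 52.9 F [-0.12  0.83 -0.76] M [ 0.13 -0.17  0.01] q7 0.97
offset [-306.2    32.38 -614.32] twist None
```

>>> servo_tool --jaw '[0,0,0,0,0,0,0,0]' --pt "-4 0 -8" --pt "-13 0 -25" --pt "-26 0 -52" --pt "-40 0 -81" --pt "-55 0 -110" --pt "-70 0 -140" --pt "-85 0 -170" --pt "-100 0 -200" --twist '[0,0,0,0,0,0,0,0]' --squeeze 30

```text
time_s: 67.18
tcp_pos: [514.6, 114.5, 329.9]
tool_rot: [[0.875, -0.002, -0.484], [0.484, -0.001, 0.875], [-0.002, -1.0, -0.0]]
force: [0.5, -0.8, -0.5]
finger_gap: 44.0
```

>>> servo_tool --jaw '[0,0,0,0,0,0,0,0]' --pt "-15 2 -30" --pt "-30 4 -60" --pt "-45 8 -90" --pt "-60 12 -120" --pt "-75 16 -150" --pt "-90 20 -180" --pt "-105 24 -210" --pt "-120 28 -240" --twist '[0,0,0,0,0,0,0,0]'

```text
time_s: 67.85
tcp_pos: [525.2, -153.4, 301.8]
tool_rot: [[0.875, -0.002, -0.484], [0.484, -0.0, 0.875], [-0.002, -1.0, 0.001]]
force: [0.5, 0.6, 1.3]
finger_gap: 43.8
```

```bash
python3 - <<'E'
from h import *
go(536,-344,300)
E
```

```text
t 67.85 tcp [ 525.24 -153.42  301.79] head 118.92 gap 43.8 F [0.52 0.62 1.33] M [ 0.06 -0.13  0.03] q7 1.84
offset [ -82.74    1.8  -172.01] twist None
```

>>> servo_tool --jaw '[0,0,0,0,0,0,0,0]' --pt "-15 0 -30" --pt "-30 0 -60" --pt "-45 0 -92" --pt "-59 0 -122" --pt "-70 0 -145" --pt "-78 0 -160" --pt "-83 0 -170" --pt "-85 0 -174" --twist '[0,0,0,0,0,0,0,0]'

```text
time_s: 68.52
tcp_pos: [535.7, -345.8, 302.1]
tool_rot: [[0.876, -0.001, -0.483], [0.483, 0.001, 0.876], [-0.001, -1.0, 0.001]]
force: [0.2, 0.3, -0.1]
finger_gap: 44.3
```

>>> servo_tool --jaw '[0,0,0,0,0,0,0,0]' --pt "0 6 0" --pt "0 20 0" --pt "0 40 0" --pt "0 64 0" --pt "0 88 0" --pt "0 108 0" --pt "0 122 0" --pt "0 128 0" --twist '[0,0,0,0,0,0,0,0]'

```text
time_s: 69.18
tcp_pos: [535.4, -342.3, 172.1]
tool_rot: [[0.874, -0.003, -0.487], [0.487, 0.002, 0.874], [-0.002, -1.0, 0.003]]
force: [-0.6, 0.3, -0.6]
finger_gap: 43.9
```

```bash
python3 - <<'E'
from h import *
go(536,-344,102)
two('20.png',(360,170,460,290),(320,120,460,240),4)
E
```

```text
t 69.18 tcp [ 535.43 -342.32  172.1 ] head 119.11 gap 43.9 F [-0.61  0.31 -0.56] M [ 0.13 -0.07  0.  ] q7 2.03
offset [-0.21 70.09 -1.99] twist None
```

View pics/zs20.png

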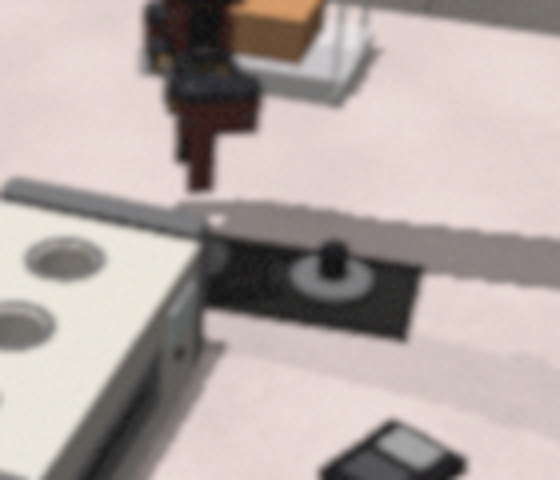

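View pics/zt20.png

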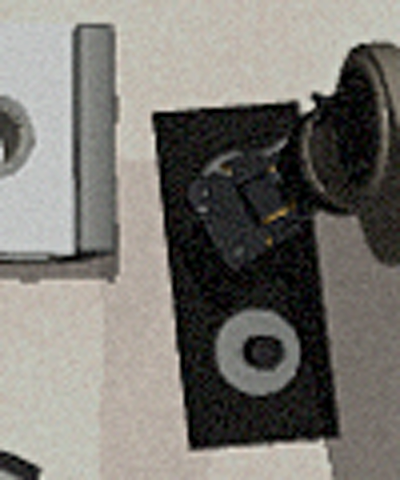

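The cap lies under the gripper; its disc edge shows at (225,165). Lower and grip.

>>> servo_tool --jaw '[0,0,0,0,0,0,0,0]' --pt "0 5 0" --pt "0 15 0" --pt "0 28 0" --pt "0 42 0" --pt "0 55 0" --pt "0 64 0" --pt "0 69 0" --pt "0 71 0" --twist '[0,0,0,0,0,0,0,0]'

```text
time_s: 69.95
tcp_pos: [535.9, -344.1, 102.5]
tool_rot: [[0.875, -0.001, -0.484], [0.484, 0.001, 0.875], [-0.001, -1.0, 0.002]]
force: [-0.9, 0.3, -0.3]
finger_gap: 43.9
```

>>> servo_tool --jaw '[1,1,1,1,1,1,1,1]' --pt "0 0 0" --pt "0 0 0" --pt "0 0 0" --pt "0 0 0" --pt "0 0 0" --pt "0 0 0" --pt "0 0 0" --pt "0 0 0" --twist '[0,0,0,0,0,0,0,0]'

```text
time_s: 70.62
tcp_pos: [536.8, -344.4, 104.5]
tool_rot: [[0.875, 0.001, -0.484], [0.484, -0.0, 0.875], [0.001, -1.0, -0.001]]
force: [0.5, -0.9, 4.8]
finger_gap: 24.9
```

```bash
python3 - <<'E'
from h import *
go(536,-344,102)
E
```

```text
t 70.62 tcp [ 536.75 -344.36  104.52] head 118.97 gap 24.9 F [ 0.48 -0.91  4.84] M [ 0.16 -0.02 -0.02] q7 1.97
offset [-0.49  2.52  0.68] twist None
```

>>> servo_tool --jaw '[1,1,1,1,1,1,1,1]' --pt "0 -4 0" --pt "0 -14 0" --pt "0 -34 0" --pt "0 -64 0" --pt "0 -98 0" --pt "0 -132 0" --pt "0 -162 0" --pt "0 -180 0" --twist '[0,0,0,0,0,0,0,0]'

```text
time_s: 71.28
tcp_pos: [537.2, -344.2, 288.1]
tool_rot: [[0.875, 0.003, -0.484], [0.484, -0.002, 0.875], [0.002, -1.0, -0.003]]
force: [-0.3, -0.6, -0.9]
finger_gap: 25.4
```

```bash
python3 - <<'E'
from h import *
go(566.2,-132.4,290)
E
```

```text
t 71.28 tcp [ 537.16 -344.2   288.14] head 118.98 gap 25.4 F [-0.31 -0.62 -0.92] M [ 0.06 -0.15  0.  ] q7 2.12
offset [128.02  -2.15 171.21] twist None
```

>>> servo_tool --jaw '[1,1,1,1,1,1,1,1]' --pt "6 0 8" --pt "20 0 26" --pt "40 0 53" --pt "63 0 84" --pt "86 0 115" --pt "107 0 143" --pt "121 0 162" --pt "128 0 171" --twist '[0,0,0,0,0,0,0,0]'

```text
time_s: 71.95
tcp_pos: [565.0, -127.7, 283.5]
tool_rot: [[0.872, -0.001, -0.49], [0.49, 0.001, 0.872], [-0.0, -1.0, 0.002]]
force: [-0.5, 0.7, -1.0]
finger_gap: 25.4
```

>>> servo_tool --jaw '[1,1,1,1,1,1,1,1]' --pt "0 2 0" --pt "0 8 0" --pt "0 16 0" --pt "0 25 0" --pt "0 33 0" --pt "0 38 0" --pt "0 40 0" --pt "0 40 0" --twist '[0,0,0,0,0,0,0,0]'

```text
time_s: 72.62
tcp_pos: [565.2, -133.2, 243.1]
tool_rot: [[0.875, -0.001, -0.484], [0.484, 0.0, 0.875], [-0.001, -1.0, 0.001]]
force: [-0.5, 0.7, -1.0]
finger_gap: 25.5
```

```bash
python3 - <<'E'
from h import *
go(566.2,-132.4,235)
two('21.png',(290,160,430,290),(290,130,390,220),5)
n='side';s=lambda P:((proj('side',P)+[.3,.7]-[290,130]+.5)*5-.5)
x,y,z=arm.sense()['tcp_pos'];print(s((x,y,z-221+133)),s((x,y,z-221+125)),s((566.2,-132.4,125)))
E
```

```text
t 72.62 tcp [ 565.24 -133.15  243.06] head 118.93 gap 25.5 F [-0.51  0.71 -0.95] M [ 0.11 -0.09 -0.03] q7 1.73
offset [1.21 8.06 0.19] twist None
[233.55 230.04] [233.53 241.66] [232.51 274.82]
```

View pics/zs21.png

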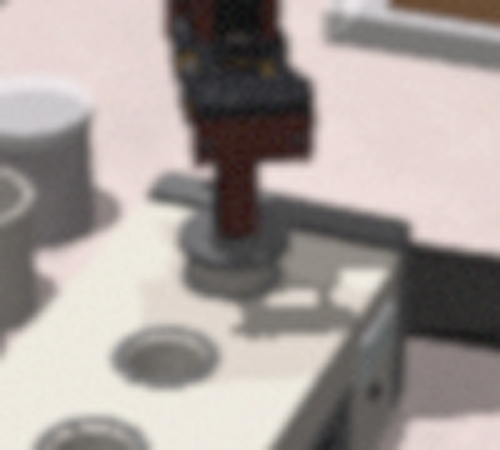

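The disc is at (235,240) and the bore at (232,275), so it's aligned to about 1.5 mm. Lowering.

>>> servo_tool --jaw '[1,1,1,1,1,1,1,1]' --pt "1 1 0" --pt "1.2 4 0" --pt "1.2 8 0" --pt "1.2 12 0" --pt "1.2 16 0" --pt "1.2 19 0" --pt "1.2 20 0" --pt "1.2 21 0" --twist '[0,0,0,0,0,0,0,0]'

```text
time_s: 73.38
tcp_pos: [566.5, -132.1, 222.6]
tool_rot: [[0.875, -0.0, -0.484], [0.484, 0.0, 0.875], [-0.0, -1.0, 0.0]]
force: [-0.4, 0.5, -2.0]
finger_gap: 25.8
```

```bash
python3 - <<'E'
from h import *
go(566.2,-132.4,221)
E
```

```text
t 73.38 tcp [ 566.55 -132.13  222.58] head 118.97 gap 25.8 F [-0.43  0.52 -1.96] M [ 0.14 -0.11 -0.01] q7 1.71
offset [-0.44  1.58 -0.07] twist None
```

>>> servo_tool --jaw '[1,1,1,1,1,1,1,1]' --pt "0 0.5 0" --pt "0 1 0" --pt "0 1.5 0" --pt "0 2 0" --pt "0 2 0" --pt "0 2 0" --pt "0 2 0" --pt "0 2 0" --twist '[0,0,0,0,0,0,0,0]'

```text
time_s: 74.05
tcp_pos: [566.7, -132.2, 221.1]
tool_rot: [[0.875, 0.0, -0.484], [0.484, -0.0, 0.875], [0.0, -1.0, -0.0]]
force: [-1.1, 0.4, 0.9]
finger_gap: 25.1
```

```bash
python3 - <<'E'
from h import *
go(566.2,-132.4,221)
E
```

```text
t 74.05 tcp [ 566.69 -132.17  221.07] head 118.96 gap 25.1 F [-1.08  0.37  0.93] M [ 0.04 -0.03 -0.03] q7 1.71
offset [-0.54  0.07  0.04] twist None
```

>>> servo_tool --jaw '[1,1,0.5,0.3,0.1,0,0,0]' --pt "0 0 0" --pt "0 0 0" --pt "0 0 0" --pt "0 0 0" --pt "0 0 0" --pt "0 0 0" --pt "0 0 0" --pt "0 0 0" --twist '[0,0,0,0,0,0,0,0]'

```text
time_s: 74.72
tcp_pos: [566.6, -132.2, 220.8]
tool_rot: [[0.875, -0.0, -0.484], [0.484, 0.0, 0.875], [0.0, -1.0, 0.0]]
force: [-0.5, 0.2, 1.0]
finger_gap: 44.2
```

>>> servo_tool --jaw '[0,0,0,0,0,0,0,0]' --pt "0 -3 0" --pt "0 -9 0" --pt "0 -18 0" --pt "0 -30 0" --pt "0 -44 0" --pt "0 -58 0" --pt "0 -70 0" --pt "0 -76 0" --twist '[0,0,0,0,0,0,0,0]'

```text
time_s: 75.38
tcp_pos: [567.4, -132.0, 299.6]
tool_rot: [[0.875, 0.003, -0.484], [0.484, -0.001, 0.875], [0.002, -1.0, -0.002]]
force: [0.5, 0.1, -0.0]
finger_gap: 43.8
```

```bash
python3 - <<'E'
from h import *
two('22.png',(290,160,450,290),(260,100,460,240),3)
go(410.5,-354.5,300)
E
```

```text
t 75.48 tcp [ 567.21 -132.16  298.57] head 118.94 gap 43.9 F [-0.26  0.66 -1.07] M [ 0.06 -0.17  0.  ] q7 1.77
offset [-244.73   -1.65 -118.73] twist None
```

View pics/zs22.png

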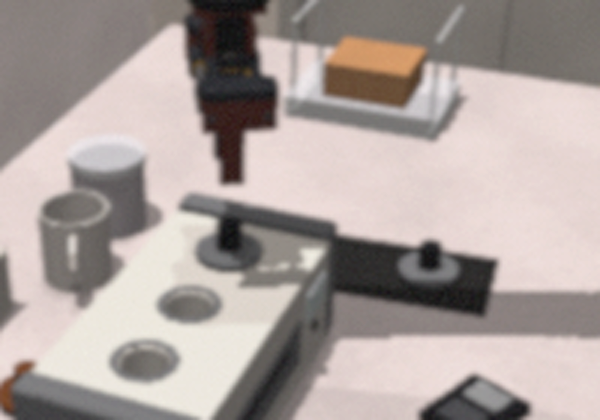

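View pics/zt22.png

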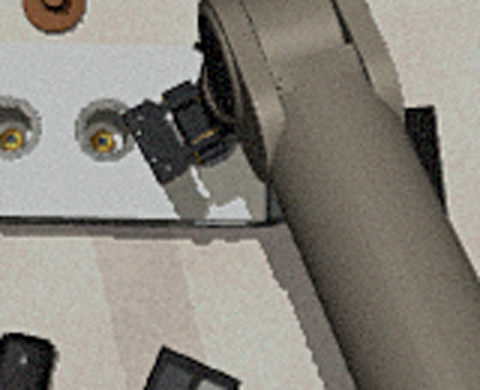

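Cap 1 is seated flat on bore 1. The remaining cap is still on the mat, at crop (430,265). Going for it.

>>> servo_tool --jaw '[0,0,0,0,0,0,0,0]' --pt "-10 0 -5" --pt "-36 0 -17" --pt "-72 0 -35" --pt "-110 0 -53" --pt "-148 0 -72" --pt "-186 0 -90" --pt "-218 0 -106" --pt "-236 0 -115" --twist '[0,0,0,0,0,0,0,0]'

```text
time_s: 76.15
tcp_pos: [411.1, -351.9, 295.3]
tool_rot: [[0.878, -0.004, -0.479], [0.479, -0.0, 0.878], [-0.003, -1.0, 0.002]]
force: [0.8, -0.7, 0.6]
finger_gap: 43.5
```

>>> servo_tool --jaw '[0,0,0,0,0,0,0,0]' --pt "-6 8 -3" --pt "-8 26 -4" --pt "-8 50 -4" --pt "-8 78 -4" --pt "-8 104 -4" --pt "-8 122 -4" --pt "-8 130 -4" --pt "-8 132 -4" --twist '[0,0,0,0,0,0,0,0]'

```text
time_s: 76.82
tcp_pos: [410.0, -353.1, 162.9]
tool_rot: [[0.874, -0.002, -0.485], [0.485, 0.003, 0.874], [-0.001, -1.0, 0.004]]
force: [0.2, 0.5, 1.2]
finger_gap: 44.1
```

```bash
python3 - <<'E'
from h import *
go(410.5,-354.5,103)
two('23.png',(360,190,460,290),(320,120,460,240),4)
E
```

```text
t 76.82 tcp [ 409.96 -353.14  162.87] head 119.04 gap 44.1 F [0.18 0.46 1.16] M [ 0.15 -0.09 -0.  ] q7 2.12
offset [-0.15 59.86 -1.67] twist None
```

View pics/zs23.png

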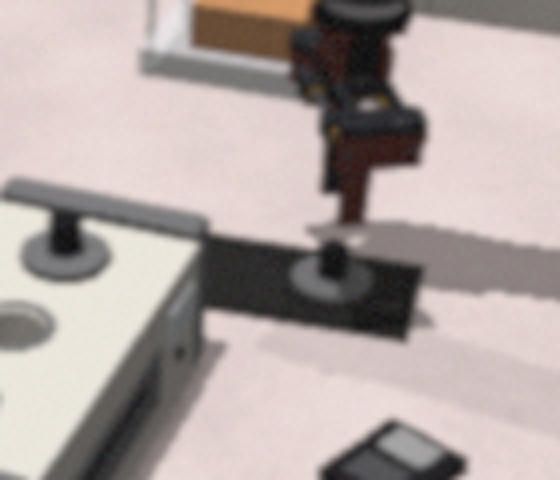

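>>> servo_tool --jaw '[0,0,0,0,0,0,0,0]' --pt "0 4 0" --pt "0 13 0" --pt "0 25 0" --pt "0 38 0" --pt "0 49 0" --pt "0 56 0" --pt "0 59 0" --pt "0 60 0" --twist '[0,0,0,0,0,0,0,0]'

```text
time_s: 77.58
tcp_pos: [410.5, -354.1, 104.0]
tool_rot: [[0.875, -0.001, -0.484], [0.484, 0.001, 0.875], [-0.0, -1.0, 0.001]]
force: [-0.5, -0.2, -0.3]
finger_gap: 44.1
```

>>> servo_tool --jaw '[1,1,1,1,1,1,1,1]' --pt "0 0 0" --pt "0 0 0" --pt "0 0 0" --pt "0 0 0" --pt "0 0 0" --pt "0 0 0" --pt "0 0 0" --pt "0 0 0" --twist '[0,0,0,0,0,0,0,0]'

```text
time_s: 78.25
tcp_pos: [411.0, -354.5, 105.3]
tool_rot: [[0.875, 0.0, -0.484], [0.484, -0.0, 0.875], [0.0, -1.0, -0.001]]
force: [-1.4, -0.0, 4.8]
finger_gap: 25.2
```

```bash
python3 - <<'E'
from h import *
go(410.5,-354.5,103)
E
```

```text
t 78.25 tcp [ 411.01 -354.52  105.29] head 118.96 gap 25.2 F [-1.35 -0.02  4.81] M [0.21 0.04 0.01] q7 2.04
offset [-0.44  2.29  0.27] twist None
```

>>> servo_tool --jaw '[1,1,1,1,1,1,1,1]' --pt "0 -4 0" --pt "0 -14 0" --pt "0 -34 0" --pt "0 -64 0" --pt "0 -98 0" --pt "0 -132 0" --pt "0 -168 0" --pt "0 -190 0" --twist '[0,0,0,0,0,0,0,0]'

```text
time_s: 78.92
tcp_pos: [411.6, -354.2, 298.9]
tool_rot: [[0.875, 0.003, -0.485], [0.485, -0.002, 0.875], [0.001, -1.0, -0.003]]
force: [-0.2, -0.3, -0.8]
finger_gap: 25.4
```

```bash
python3 - <<'E'
from h import *
go(569.7,57.6,290)
E
```

```text
t 78.92 tcp [ 411.56 -354.2   298.88] head 119.0 gap 25.4 F [-0.23 -0.31 -0.8 ] M [ 0.05 -0.2   0.05] q7 2.27
offset [337.97   8.44 283.5 ] twist None
```

>>> servo_tool --jaw '[1,1,1,1,1,1,1,1]' --pt "7 0 6" --pt "24 0 20" --pt "47 0 39" --pt "72 0 60" --pt "97 0 81" --pt "122 0 102" --pt "147 0 123" --pt "172 0 144" --twist '[0,0,0,0,0,0,0,0]'

```text
time_s: 79.58
tcp_pos: [491.1, -143.2, 294.3]
tool_rot: [[0.875, -0.001, -0.484], [0.484, 0.0, 0.875], [-0.001, -1.0, 0.001]]
force: [-0.6, -0.3, -1.9]
finger_gap: 25.7
```

>>> servo_tool --jaw '[1,1,1,1,1,1,1,1]' --pt "25 0 21" --pt "50 0 42" --pt "75 0 63" --pt "100 0 84" --pt "125 0 105" --pt "146 0 122" --pt "160 0 134" --pt "166 0 139" --twist '[0,0,0,0,0,0,0,0]'

```text
time_s: 80.25
tcp_pos: [569.0, 60.6, 294.6]
tool_rot: [[0.873, -0.001, -0.488], [0.488, 0.002, 0.873], [0.0, -1.0, 0.002]]
force: [-0.7, -0.0, -0.8]
finger_gap: 25.2
```

```bash
python3 - <<'E'
from h import *
go(569.7,57.6,245)
E
```

```text
t 80.25 tcp [568.98  60.64 294.57] head 119.24 gap 25.2 F [-0.72 -0.05 -0.81] M [ 0.07 -0.1  -0.01] q7 1.44
offset [-0.86 49.57 -3.09] twist None
```

>>> servo_tool --jaw '[1,1,1,1,1,1,1,1]' --pt "0 3 0" --pt "0 9 0" --pt "0 18 0" --pt "0 29 0" --pt "0 39 0" --pt "0 45 0" --pt "0 48 0" --pt "0 49 0" --twist '[0,0,0,0,0,0,0,0]'

```text
time_s: 80.92
tcp_pos: [569.1, 56.4, 245.0]
tool_rot: [[0.875, -0.001, -0.484], [0.484, -0.0, 0.875], [-0.001, -1.0, 0.0]]
force: [0.3, -0.6, -0.6]
finger_gap: 25.4
```

```bash
python3 - <<'E'
from h import *
go(569.7,57.6,221.8)
two('24.png',(290,160,430,290),(260,160,360,250),5)
s=lambda P:((proj('side',P)+[.3,.7]-[260,160]+.5)*5-.5)
x,y,z=arm.sense()['tcp_pos'];print(s((x,y,z-221.8+133)),s((569.7,57.6,125)))
E
```

```text
t 80.92 tcp [569.13  56.42 245.  ] head 118.94 gap 25.4 F [ 0.31 -0.59 -0.57] M [ 0.08 -0.1  -0.01] q7 1.39
offset [ 1.09 23.2   0.75] twist None
[239.48 251.17] [240.86 301.08]
```

View pics/zs24.png

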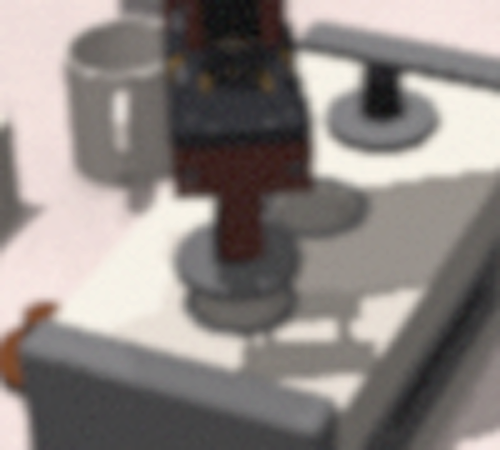

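>>> servo_tool --jaw '[1,1,1,1,1,1,1,1]' --pt "0.5 1 0" --pt "0.5 4 0" --pt "0.5 8 0" --pt "0.5 13 0" --pt "0.5 17 0" --pt "0.5 20 0" --pt "0.5 22 0" --pt "0.5 22 0" --twist '[0,0,0,0,0,0,0,0]'

```text
time_s: 81.68
tcp_pos: [569.7, 57.0, 223.3]
tool_rot: [[0.875, -0.001, -0.484], [0.484, -0.0, 0.875], [-0.001, -1.0, 0.0]]
force: [-0.6, 0.3, -1.4]
finger_gap: 25.5
```

```bash
python3 - <<'E'
from h import *
go(569.7,57.6,221.8)
E
```

```text
t 81.68 tcp [569.65  57.01 223.29] head 118.97 gap 25.5 F [-0.58  0.35 -1.41] M [ 0.09 -0.13  0.  ] q7 1.37
offset [0.33 1.49 0.49] twist None
```

>>> servo_tool --jaw '[1,1,1,1,1,1,1,1]' --pt "0 0.5 0" --pt "0 1 0" --pt "0 1.5 0" --pt "0 2 0" --pt "0 2 0" --pt "0 2 0" --pt "0 2 0" --pt "0 2 0" --twist '[0,0,0,0,0,0,0,0]'

```text
time_s: 82.35
tcp_pos: [569.9, 57.1, 222.0]
tool_rot: [[0.875, 0.0, -0.484], [0.484, -0.0, 0.875], [0.0, -1.0, -0.0]]
force: [0.1, -0.1, -0.1]
finger_gap: 25.6
```

```bash
python3 - <<'E'
from h import *
go(569.7,57.6,221.8)
E
```

```text
t 82.35 tcp [569.9   57.09 221.96] head 118.96 gap 25.6 F [ 0.13 -0.07 -0.11] M [ 0.08 -0.08  0.07] q7 1.37
offset [0.07 0.16 0.54] twist None
```

>>> servo_tool --jaw '[1,1,0.5,0.3,0.1,0,0,0]' --pt "0 0 0" --pt "0 0 0" --pt "0 0 0" --pt "0 0 0" --pt "0 0 0" --pt "0 0 0" --pt "0 0 0" --pt "0 0 0" --twist '[0,0,0,0,0,0,0,0]'

```text
time_s: 83.02
tcp_pos: [569.9, 57.1, 221.9]
tool_rot: [[0.875, 0.0, -0.484], [0.484, 0.0, 0.875], [0.0, -1.0, -0.0]]
force: [0.1, -0.1, 0.6]
finger_gap: 43.5
```

>>> servo_tool --jaw '[0,0,0,0,0,0,0,0]' --pt "0 -3 0" --pt "0 -9 0" --pt "0 -18 0" --pt "0 -32 0" --pt "0 -50 0" --pt "0 -68 0" --pt "0 -84 0" --pt "0 -94 0" --twist '[0,0,0,0,0,0,0,0]'

```text
time_s: 83.68
tcp_pos: [570.5, 57.7, 319.1]
tool_rot: [[0.875, 0.003, -0.484], [0.484, 0.0, 0.875], [0.003, -1.0, -0.001]]
force: [0.3, 0.1, 0.0]
finger_gap: 44.0
```

>>> servo_tool --jaw '[0,0,0,0,0,0,0,0]' --pt "-8 0 -5" --pt "-28 0 -20" --pt "-55 0 -40" --pt "-85 0 -62" --pt "-112 0 -84" --pt "-135 0 -100" --pt "-150 0 -110" --pt "-155 0 -115" --twist '[0,0,0,0,0,0,0,0]'

```text
time_s: 84.35
tcp_pos: [487.8, -122.3, 315.0]
tool_rot: [[0.877, -0.003, -0.48], [0.48, -0.002, 0.877], [-0.003, -1.0, -0.0]]
force: [0.1, -1.1, -1.1]
finger_gap: 43.9
```

```bash
python3 - <<'E'
from h import *
go(569.7,57.6,221.8)
snap('side','s25.png');snap('top','t25.png')
cv2.imwrite('pics/z25.png',cv2.convertScaleAbs(cv2.resize(cv2.imread('pics/s25.png')[120:370,220:460],None,fx=2.4,fy=2.4,interpolation=cv2.INTER_CUBIC),alpha=1.5))
cv2.imwrite('pics/z25t.png',cv2.convertScaleAbs(cv2.resize(cv2.imread('pics/t25.png')[150:290,170:450],(800,400),interpolation=cv2.INTER_CUBIC),alpha=1.5))
E
```

```text
t 84.35 tcp [ 487.75 -122.31  314.95] head 118.67 gap 43.9 F [ 0.09 -1.13 -1.12] M [ 0.08 -0.14 -0.02] q7 1.84
offset [158.51  92.66 118.54] twist None
```

View pics/z25.png

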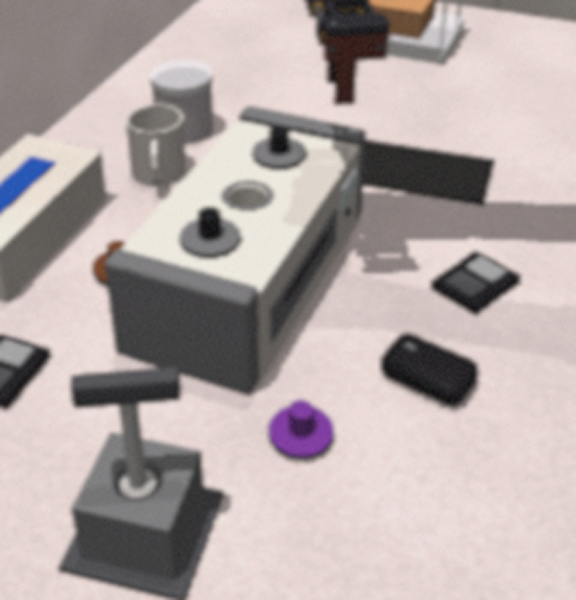

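View pics/z25t.png

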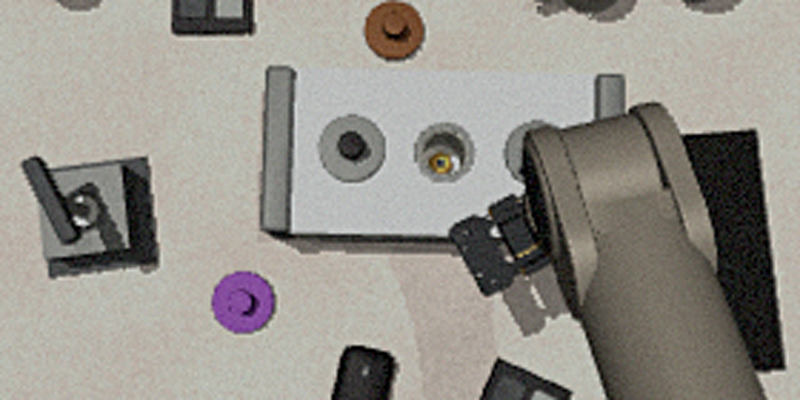

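Both caps sit flat at their original heights, and the wrench stands in its stand. The look-alikes and the other items haven't moved. Handing in.

```bash
python3 -c "
from cell import arm
print(arm.finish_job())"
```

```text
the job is handed in; nothing more can be done
None
```

The job is handed in at about 84 s of the 210 s. The order was as asked:
1. I lifted both caps present (bores 1 and 3; bore 2 had none) and laid them knob up on the mat.
2. I turned the nuts in bores 3, 2 and 1 counter-clockwise.
3. I stood the socket back in its stand.
4. I put the caps back in bores 1 and 3.

**Last checks:**
- **Nuts:** I judged the stops by torque only, because the cameras can't resolve the nut angles. Torque rose from about 0.1 to 0.33–0.42 N·m and then stayed nearly flat as I turned further. On nut 1 it later fell to 0.18 N·m in the last 3° as the wrench shifted in the grip.
- **Caps:** the last pictures show both caps flat on the deck. The gripper height at release matched fully seated to within 0.2 mm.
- **Wrench:** it had tilted about 1–2° in the grip before I put it back. The last pictures show it upright in the stand.
- **Camera disagreement:** the two views differed by about 6 mm on the stand hole, so I used the wrench's original position there.
- **Knocks and other items:** I saw no cap knocked aside, and the other things on the desk, including the brown and purple look-alikes, looked unmoved.

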